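Lean a cover plate on the adjustable stand and let its rest out one hole

ROBOT

A 6-joint arm with a two-finger parallel gripper is mounted at the origin on the work surface. World frame = base frame: x ahead of the robot, y to its left, z up, the work surface at z = 0. Lengths are in m, angles in rad, forces in N, time in s.
With the tool pointing down it reaches from about 0.325 to 0.875 m from the base axis. Payload 4.4 kg.
Tool frame: the origin (TCP) lies between the finger pads; the fingertips stand tip_extent ahead of it and the grasp point (between the pads) lies 8 mm behind it (tip_extent is the distance from the TCP to the fingertips, in m); x points along the fingers, z is the direction in which the jaws open and shut, and the axes are right-handed (so a half turn about x gives the same grasp; the last joint's range is limited). The gripper opens to 85 mm and grips with 20 to 120 N. Pads are 22 mm wide; open, the fingers measure 114 mm over their backs; the gripper's body (76 mm by 85 mm) begins 54 mm behind the grasp point. The pads swing forward as they close: fully open they stand 13 mm farther back than shut.
Start: joints at [-1.498, 0.207, 1.542, -0, 1.393, -0.15], TCP at [0.127, -0.561, 0.242] pointing down, gripper open.
Joint ranges: [-2.73, 2.73], [-0.86, 2.22], [0.23, 2.46], [-1.11, 4.25], [0.08, 2.63], [-2.82, 2.82]. Speed limits (rad/s): [2.79, 2.79, 3.14, 3.14, 3.14, 3.14].

INTERFACE

Orientations are given as a rotation vector (axis times angle).
In Python, from bench import state, read_camera, get_calibration, close_job, tip_extent gives the robot as it stands.
- The arm moves only by the shell command python3 -m crank 'ROWS' [FORCE]. ROWS is JSON, one flat list of numbers, 5 for each row, row after row: the shift along the tool's x, y, z in units of 40 mm (1.0 is 40 mm), then the turn about the tool's x in degrees, then the opening in per cent of the stroke, from 0 (shut) to 100 (fully open). A call has 1 to 5 rows; each row shifts and turns the pose as measured when the row begins, along the tool's axes as they then stand; what a row does not reach is not made up. A row lasts 1/12 s, in which the tool goes at most 41.7 mm and 7.16 degrees, less where a joint would pass 70% of its speed; a pose out of reach is approached as far as the arm can. A call is refused whole if a number of a shift passes 1 or a number of a turn 7.16, either way. A call with a gripper value outside its range is refused whole. The fingers move at their own pace and stop on an object; FORCE is the grip in N (left out, the last holds). Time passes only in rows, so rows that do not move let the fingers close. It gives the time, the measured TCP pose, the force and the opening at its end, in the units of the state.
- state(): the state, without advancing time (a new reading comes with each control period).
- read_camera(name): name is "scene" or "side" or "wrist"; returns the picture (400x640x3 uint8, red, green, blue); there is no depth.
- get_calibration(name): a dict with "mtx" (3x3 intrinsics, pixels), "dist" ([k1, k2, p1, p2, k3] as OpenCV has them; the pictures are not rectified), "extrinsics" (4x4, takes a point from camera to world coordinates). Camera axes: x right, y up, looking along -z (the intrinsics and any distortion apply to the point x, -y, -z); pixel columns grow to the right and rows downward; lengths in m; the calibration is good to about 2 mm. A picture is of the moment at which its call begins: read the wrist's pose just before it. get_calibration takes no time and is no camera call; for the wrist camera it gives the pose at the moment of the call.
- close_job(): hands the job in, once; it reports no verdict.
The state is a dict: "t": time; "q": joint angles; "qd": joint speeds; "joint_torque": joint torques, N m; "ee_pos": TCP position; "orientation": TCP orientation; "wrist_force": force on the tool from outside, world axes, zero at the start; "ft_torque": the same for the moment, N m; "width": finger opening in m.
Only numpy, scipy, OpenCV 4.12 (cv2) and the standard library are available. Lean on these libraries where they do the work, as an engineer would, in place of code of your own. Each camera call takes 0.05 s, during which the arm holds its last target.

TASK

Take the aluminium cover plate out of the wooden rack, stand its lower edge on the blue ledge, just inside its lip, and lean it back against the orange rung of the stand, and let go of it. Then pull up the yellow lock plunger, slide the section that carries the rung out by one hole, away from the ledge and not past it, so that the leaning plate lies back further, and let the pin drop fully home there. Finish while still holding the yellow knob with the pin home; the plate must stay leaning on the rung, and the board and the other things on the bench are to be left where they are.

Things in the scene. Friction and masses are not known exactly. Their poses are not given: they have to be found in the camera images.
- plate_mid (a point): Centre of the loose aluminium cover plate: 0.5 kg, 10 mm thick (its x), 120 mm wide (y), 170 mm tall (z), dark round port and six dark bolt holes on both faces, faces alike. It starts upright in one slot of the rack, top edge 182 mm above the table; pinch it from above across its thickness at the top edge.
- plate_foot (a point): Middle of the plate's 10 x 120 mm underside, 85 mm below plate_mid along the plate's own z; same axes.
- plate: The cover plate as a body; origin at plate_foot, same axes (x through the thickness, z towards the top edge).
- rack: Fixed wooden rack, 150 x 130 mm, floor of the slots 12 mm above the table. Origin at the centre of the underside. Two slots 13 mm wide across its y, at x = +42 and -42 mm, between walls whose tops are 57 mm above the table. One slot holds the cover plate, the other the plywood board.
- board: Loose plywood board in the other slot of the rack, 9 x 120 x 165 mm, a bystander: leave it standing there. Origin at the middle of its underside.
- stand: Fixed lean stand, origin on the table under the lip's inner face, on the centre line; x runs along the rail from ledge to far end, z up. Grey base 10 mm thick, x = -40 to 300 mm, y +-75 mm. Behind the ledge the aluminium rail, 26 mm wide, top at z = 35 mm, with a row of 12 mm holes in its top every 36 mm.
- ledge_mid (a point): Point on top of the blue ledge, x = 10, z = 35 mm of the stand. Flat from the lip (x = 0) to x = 35 mm, y +-70 mm. The lip is 12 mm thick and 12 mm high; it stops the foot slipping to -x. The plate stands here, faces across x, foot between lip and back edge, top leaning to +x: with the foot's middle about here, some 15 deg from upright at the first hole, 31 at the next.
- rung_mid (a point): Middle of the orange rung, a round bar of 14 mm diameter and 136 mm length along the stand's y, at z = 135 mm (100 mm above the ledge), carried by two steel posts at y = +-54 mm on the sliding section. At joint slide = 0 it is at x = 48 mm of the stand.
- slide (a joint): Position of the sliding steel tube section (with rung and plunger) along the stand's +x, m: 0 at the starting hole, 0.036 with the pin in the next hole, 0.072 in the one after; stops at -0.004 and 0.080. About 2 N of friction; it stays where it is left. The pin in a hole locks it to about 2 mm of play.
- plunger (a joint): Height of the lock plunger above fully home, m: 0 = pin home, stop at 0.018. A spring pushes it down, 3.5 N at home to 8 N fully up. The 8 mm pin with round tip reaches 12 mm into the rail: raise it over 12 mm, best about 15, to slide the section; between holes its tip rests on the rail.
- knob_mid (a point): Centre of the yellow plunger knob, an upright cylinder of 26 mm diameter and 26 mm height, 73 mm above the table with the pin home. It is 97 mm behind the rung (x = 145 mm of the stand at slide = 0) and moves with section and plunger. The flat top of the section is 30 mm below this point with the pin home; under the knob there is only a 12 mm stem with a low brass collar, whose top is 24 mm below this point.
- wrench: Bystander: steel wrench lying on the table beyond the stand.
- bearing: Bystander: steel ring, 64 mm across, 18 mm high.
- oil: Bystander: white bottle with black cap, 60 mm across, 150 mm tall.
- piston: Bystander: aluminium piston, 72 mm across, 52 mm high.
- bolt_cup: Bystander: blue open cup, 70 mm across, 60 mm high.
Not all that is in view belongs to the job. What is shaped like the plate but green, purple or turquoise is not meant.

How it is judged:
By the outcome, as a careful person would: the job done as asked, in the order asked, and still so for the second after the job is handed in, while the arm keeps its last pose, push and grip.
It also fails if it takes over 54 s, if anything falls off the work surface, if the arm or the gripper's body presses on something with over 40 N, if the wrist force passes 120 N, or if a joint passes its speed limit or range.

## Working session

There is one attempt and no reset: what is moved stays moved. The work goes in short steps, Python scripts to look and compute and a shell command to move; the robot and the scene stay as the last step left them, time stands still between calls to the robot, and variables do not carry over. Pictures are saved under pics/ and viewed, and the job is handed in when it is done.

```bash
ls; mkdir -p pics; python3 - <<'E'
from bench import *
import cv2
print(state()); print(tip_extent if not callable(tip_extent) else tip_extent())
for n in ("scene","side","wrist"):
    c=get_calibration(n); print(n,c)
    cv2.imwrite(f"pics/{n}0.png",read_camera(n)[:,:,::-1])
E
```

```text
pics
{'t': 0.0, 'q': array([-1.49848895e+00,  2.07445356e-01,  1.54297089e+00,  2.97370503e-06,
        1.39350832e+00, -1.50516738e-01]), 'qd': array([ 3.71623972e-04,  4.51944816e-04,  9.41332572e-05,  7.49425397e-04,
       -8.60503577e-04,  2.34149570e-04]), 'joint_torque': array([ 9.37843397e-04, -3.83032286e+01, -2.91600037e+01, -3.08352373e-04,
        1.04657395e-02, -5.22639851e-06]), 'ee_pos': array([ 0.12699252, -0.56004057,  0.24110331]), 'orientation': array([ 1.04517508,  1.30801933, -1.04230844]), 'wrist_force': array([ 0.01650958, -0.01000213, -0.04639977]), 'ft_torque': array([-0.01262836, -0.03163285,  0.02968803]), 'width': 0.08538802809189056}
0.011
scene {'mtx': array([[512.38153372,   0.        , 316.68370323],
       [  0.        , 512.38153372, 207.47578535],
       [  0.        ,   0.        ,   1.        ]]), 'dist': array([-0.04608556,  0.        ,  0.        ,  0.        ,  0.        ]), 'extrinsics': array([[-0.72416639, -0.47178032,  0.50299738,  1.2405153 ],
       [ 0.68955135, -0.50603743,  0.51811684,  0.72399741],
       [ 0.01009817,  0.72204533,  
[... 399 characters left out ...]
87],
       [-0.07605794, -0.69758413,  0.71245461,  1.06309519],
       [ 0.02171158,  0.71319624,  0.7006281 ,  1.148698  ],
       [ 0.        ,  0.        ,  0.        ,  1.        ]])}
wrist {'mtx': array([[329.94297512,   0.        , 315.74220316],
       [  0.        , 329.94297512, 198.87849473],
       [  0.        ,   0.        ,   1.        ]]), 'dist': array([-0.05444589,  0.        ,  0.        ,  0.        ,  0.        ]), 'extrinsics': array([[ 0.22100742,  0.92185261,  0.31834491,  0.20984684],
       [-0.97526964,  0.20963879,  0.07000506, -0.54179074],
       [-0.0022031 , -0.32594376,  0.94538659,  0.37389009],
       [ 0.        ,  0.        ,  0.        ,  1.        ]])}
```

View pics/scene0.png

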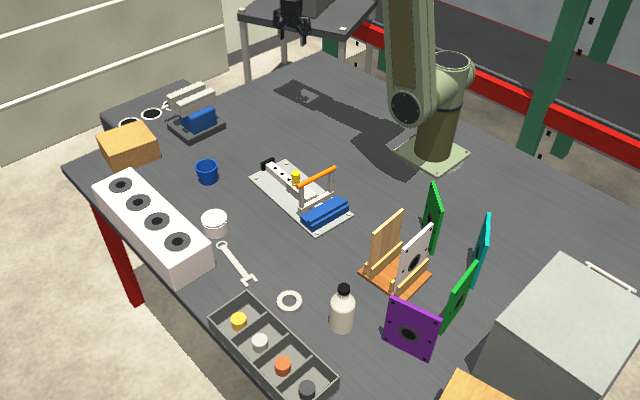

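View pics/side0.png

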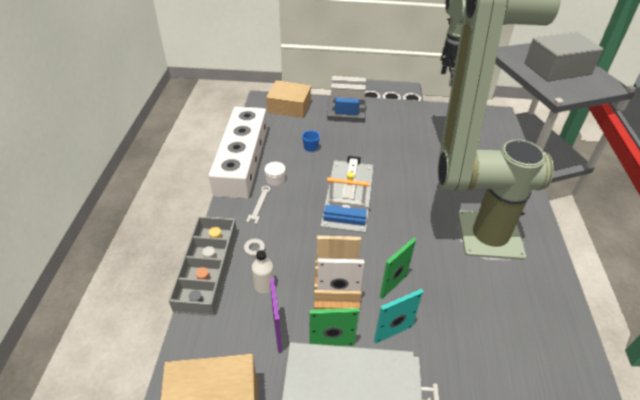

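View pics/wrist0.png

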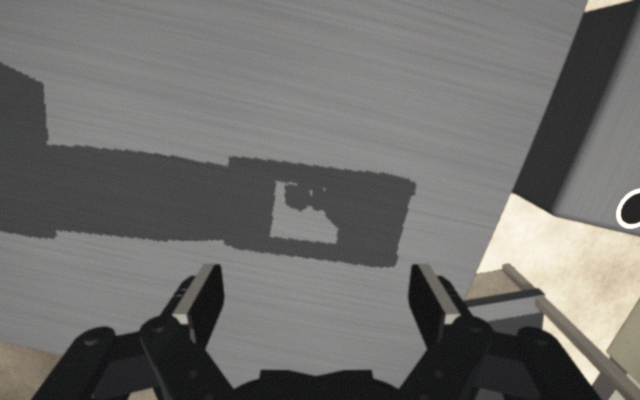

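The scene view shows these plate-shaped things:
- the silver plate in the rack at (415,250)
- green plates at (433,215) and (459,297)
- a turquoise plate at (482,250)
- a purple plate at (411,328)

Only the silver one is aluminium coloured, and it is the only one standing in the rack slot next to the plywood board. I'll confirm that with a crop.

```bash
python3 - <<'E'
import cv2
a=cv2.imread("pics/scene0.png"); b=cv2.imread("pics/side0.png")
cv2.imwrite("pics/c1.png",cv2.resize(a[195:305,350:450],None,fx=5,fy=5,interpolation=cv2.INTER_CUBIC))
cv2.imwrite("pics/c2.png",cv2.resize(a[145:245,240:360],None,fx=6,fy=6,interpolation=cv2.INTER_CUBIC))
cv2.imwrite("pics/c3.png",cv2.resize(b[150:320,290:390],None,fx=3.5,fy=3.5,interpolation=cv2.INTER_CUBIC))
E
```

```text
(no output)
```

View pics/c1.png

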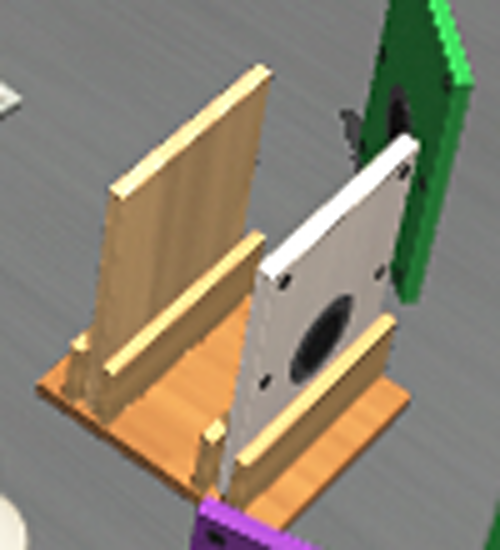

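View pics/c2.png

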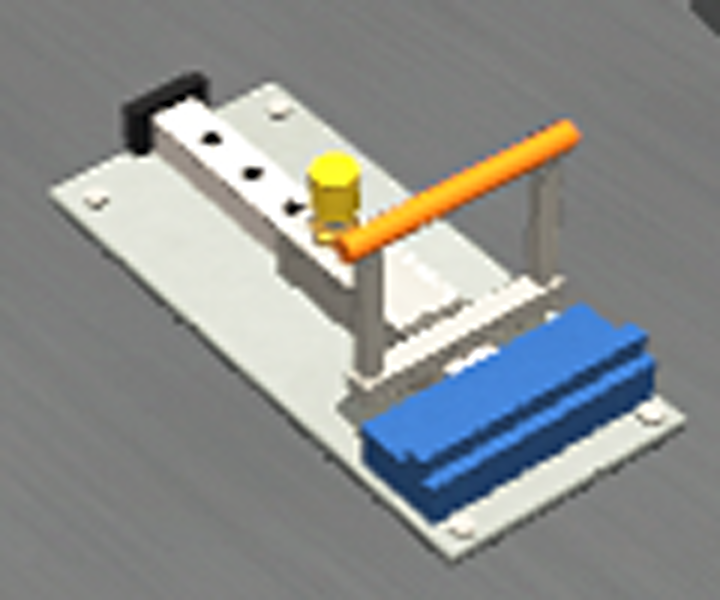

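View pics/c3.png

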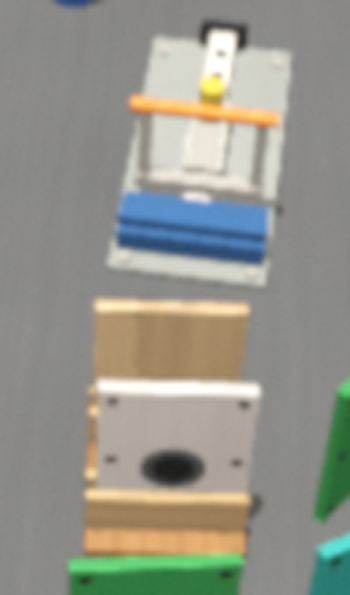

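The crops confirm it. The silver plate with the dark port is in the rack slot away from the stand, with the plywood board in the slot nearer the stand. Next I'll measure positions.

```bash
cat > h.py <<'E'
import numpy as np, cv2
from bench import *
def ray(n,uv,c=None):
    c=c or get_calibration(n)
    p=cv2.undistortPoints(np.array(uv,float).reshape(-1,1,2),c["mtx"],c["dist"]).reshape(-1,2)
    d=np.c_[p[:,0],-p[:,1],-np.ones(len(p))]@c["extrinsics"][:3,:3].T
    return c["extrinsics"][:3,3],d
def onz(n,uv,z,c=None):
    o,d=ray(n,uv,c); return o+d*((z-o[2])/d[:,2])[:,None]
def proj(n,P,c=None):
    c=c or get_calibration(n); E=np.linalg.inv(c["extrinsics"])
    p=np.asarray(P,float).reshape(-1,3)@E[:3,:3].T+E[:3,3]; p=p*[1,-1,-1]
    return cv2.projectPoints(p,np.zeros(3),np.zeros(3),c["mtx"],c["dist"])[0].reshape(-1,2)
def tri(a,b):
    o1,d1=ray("scene",[a]);o2,d2=ray("side",[b]);d1,d2=d1[0],d2[0]
    s=np.linalg.lstsq(np.c_[d1,-d2],o2-o1,rcond=None)[0]
    p,q=o1+s[0]*d1,o2+s[1]*d2
    return (p+q)/2,np.linalg.norm(p-q)
def mask(img,lo,hi,roi):
    h=cv2.inRange(cv2.cvtColor(img,cv2.COLOR_BGR2HSV),lo,hi); m=np.zeros_like(h); x0,y0,x1,y1=roi; m[y0:y1,x0:x1]=h[y0:y1,x0:x1]; return m
E
python3 - <<'E'
from h import *
np.set_printoptions(precision=4,suppress=True)
a=cv2.imread("pics/scene0.png"); b=cv2.imread("pics/side0.png")
def comp(m):
    n,l,s,c=cv2.connectedComponentsWithStats(m); k=1+s[1:,4].argmax(); return (l==k).astype(np.uint8)
for nm,im,roi in(("scene",a,(240,145,360,240)),("side",b,(300,140,390,240))):
    for col,lo,hi in (("orange",(8,150,120),(20,255,255)),("yellow",(24,150,120),(34,255,255)),("blue",(100,120,60),(125,255,255))):
        m=comp(mask(im,lo,hi,roi)); pts=cv2.findNonZero(m)[:,0]
        r=cv2.minAreaRect(pts); print(nm,col,len(pts),pts.mean(0),"rect",r, cv2.boxPoints(r).round(1).tolist())
# plate top corners picks (scene crop)
P=np.array([(262,272),(411,143)])/5+[350,195]
t=onz("scene",P,0.182);print("plate top scene",t, t.mean(0))
P=np.array([(98,382),(260,386)])/3.5+[290,150]
t=onz("side",P,0.182);print("plate top side",t,t.mean(0))
P=np.array([(114,190),(265,70)])/5+[350,195]
t=onz("scene",P,0.177);print("board top",t,t.mean(0))
P=np.array([(95,304),(248,308)])/3.5+[290,150]
t=onz("side",P,0.177);print("board top side",t,t.mean(0))
P=np.array([(685,418),(453,560),(52,190),(270,84)])/6+[240,145]
t=onz("scene",P,0.010);print("base scene",t)
P=np.array([(108,268),(266,284),(290,52),(152,38)])/3.5+[290,150]
t=onz("side",P,0.010);print("base side",t)
E
```

```text
scene orange 125 [313.08  178.336] rect ((314.6471862792969, 177.0609130859375), (8.22355842590332, 46.0744514465332), 67.47943115234375) [[291.79998779296875, 182.10000610351562], [334.3999938964844, 164.39999389648438], [337.5, 172.0], [294.8999938964844, 189.6999969482422]]
scene yellow 68 [295.6618 175.6765] rect ((295.5, 176.0), (10.0, 7.0), 90.0) [[292.0, 171.0], [299.0, 171.0], [299.0, 181.0], [292.0, 181.0]]
scene blue 906 [324.5188 213.0055] rect ((325.20001220703125, 212.59999084472656), (19.845556259155273, 50.358097076416016), 60.2551155090332) [[298.3999938964844, 216.5], [342.1000061035156, 191.5], [352.0, 208.6999969482422], [308.29998779296875, 233.6999969482422]]
side orange 34 [351.2647 181.5882] rect ((353.0, 181.0), (14.0, 4.0), -0.0) [[346.0, 183.0], [346.0, 179.0], [360.0, 179.0], [360.0, 183.0]]
side yellow 14 [349.7857 176.1429] rect ((349.8000183105469, 176.10000610351562), (4.110960960388184, 2.8460497856140137), 18.434947967529297) [[347.3999938964844, 176.8000030517578], [348.29998779296875, 174.10000610351562], [352.20001220703125, 175.39999389648438], [3
[... 203 characters left out ...]
2422], [324.79998779296875, 204.60000610351562], [365.5, 209.6999969482422], [363.70001220703125, 224.3000030517578]]
plate top scene [[0.5504 0.2985 0.182 ]
 [0.4327 0.2948 0.182 ]] [0.4916 0.2966 0.182 ]
plate top side [[0.5478 0.2962 0.182 ]
 [0.4273 0.2888 0.182 ]] [0.4875 0.2925 0.182 ]
board top [[0.5577 0.2141 0.177 ]
 [0.4405 0.2106 0.177 ]] [0.4991 0.2124 0.177 ]
board top side [[0.5565 0.2153 0.177 ]
 [0.4371 0.2081 0.177 ]] [0.4968 0.2117 0.177 ]
base scene [[ 0.4141  0.0312  0.01  ]
 [ 0.5621  0.0222  0.01  ]
 [ 0.534  -0.3155  0.01  ]
 [ 0.3906 -0.3049  0.01  ]]
base side [[ 0.557   0.024   0.01  ]
 [ 0.4092  0.03    0.01  ]
 [ 0.3857 -0.3079  0.01  ]
 [ 0.5349 -0.3161  0.01  ]]
```

```bash
cat >> h.py <<'E'
from scipy.spatial.transform import Rotation as Rn
np.set_printoptions(precision=4,suppress=True)
def goto(p,jaw=None,st=None):
    """shift in tool units to world point p (TCP), turn so that jaw axis (tool z) along jaw dir (2d)"""
    s=st or state(); R=Rn.from_rotvec(s["orientation"]).as_matrix()
    d=R.T@(np.array(p)-s["ee_pos"]); print("t",round(s["t"],2),"tcp",s["ee_pos"],"w",s["width"],"F",s["wrist_force"])
    print(" toolx",R[:,0],"y",R[:,1],"z",R[:,2]); print(" shift units",d/0.04)
    if jaw is not None:
        z=R[:2,2]; j=np.array(jaw); j=j*np.sign(z@j)
        # turning about tool x (down): sign = rotation about tool x
        ang=np.arctan2(z[0]*j[1]-z[1]*j[0],z@j)*np.sign(R[2,0]); print(" turn deg",np.degrees(ang))
E
python3 - <<'E'
from h import *
goto([0.49,0.295,0.25],(0.045,-0.999))
print(state()["q"])
E
```

```text
t 0.15 tcp [ 0.127  -0.5602  0.2413] w 0.08544252204222699 F [-0.8524 -0.2626  0.5108]
 toolx [-0.0001  0.0019 -1.    ] y [0.9753 0.221  0.0003] z [ 0.221  -0.9753 -0.0018]
 shift units [ -0.1778  13.5749 -18.8461]
 turn deg 10.186666041555513
[-1.4985  0.2073  1.5427  0.      1.3935 -0.1505]
```

```bash
python3 -m crank '[-0.2,0.9,-0.4,2.04,100,-0.2,0.9,-0.4,2.04,100,-0.2,0.85,-0.5,2.04,100,-0.2,0.8,-0.6,2.04,100,-0.2,0.8,-0.6,2.04,100]'
python3 -m crank '[0,0.78,-0.66,0,100,0,0.78,-0.66,0,100,0,0.75,-0.66,0,100,0,0.75,-0.66,0,100,0,0.75,-0.66,0,100]'
python3 - <<'E'
from h import *
goto([0.45,-0.12,0.28],(0.045,-0.999))
E
```

```text
t: 0.57
ee_pos: [0.2789, -0.4356, 0.2773]
orientation: [1.198, 1.229, -1.193]
wrist_force: [1.4, 0.0, -0.5]
width: 0.0856
t: 0.98
ee_pos: [0.4332, -0.2951, 0.2795]
orientation: [1.199, 1.222, -1.196]
wrist_force: [0.0, -0.4, -0.2]
width: 0.0851
t 0.98 tcp [ 0.4332 -0.2951  0.2795] w 0.08514658002780427 F [ 0.0335 -0.3741 -0.1913]
 toolx [-0.0022  0.0046 -1.    ] y [ 0.9998  0.0175 -0.0021] z [ 0.0175 -0.9998 -0.0046]
 shift units [ 0.0078  0.497  -4.3695]
 turn deg -1.5783303799619386
```

```bash
python3 -m crank '[0,0.2,-1,0,100,0,0.2,-1,0,100,0,0.1,-1,-1.5,100,0,0,-1,0,100,0,0,-0.6,0,100]'
python3 - <<'E'
from h import *
goto([0.45,-0.12,0.28],(0.045,-0.999))
import json
c=get_calibration("wrist"); im=read_camera("wrist"); np.save("w1.npy",c["extrinsics"])
cv2.imwrite("pics/w1.png",im[:,:,::-1])
o=np.array([0.4828,-0.0123]);u=np.array([-.0717,-.9974]);v=np.array([.9974,-.0717])
f=lambda x,y,z:np.r_[o+x*u+y*v,z]
print(proj("wrist",[f(.145,0,.086),f(.048,.068,.135),f(.048,-.068,.135),f(0,.07,.047),f(0,-.07,.047),f(.3,.075,.01),f(.3,-.075,.01)],c))
E
```

```text
t: 1.4
ee_pos: [0.4522, -0.1028, 0.2783]
orientation: [1.178, 1.238, -1.171]
wrist_force: [-0.0, -0.1, -0.3]
width: 0.0857
t 1.4 tcp [ 0.4522 -0.1028  0.2783] w 0.08569903140208111 F [-0.0136 -0.1399 -0.3373]
 toolx [-0.0015  0.0072 -1.    ] y [ 0.9988  0.0486 -0.0011] z [ 0.0486 -0.9988 -0.0073]
 shift units [-0.046  -0.077   0.4272]
 turn deg 0.20655017481667995
[[372.3323 156.4617]
 [275.0642  70.0212]
 [262.9251 227.51  ]
 [239.8114  66.1799]
 [233.8412 193.4744]
 [501.7599  97.7524]
 [468.8596 214.8587]]
```

View pics/w1.png

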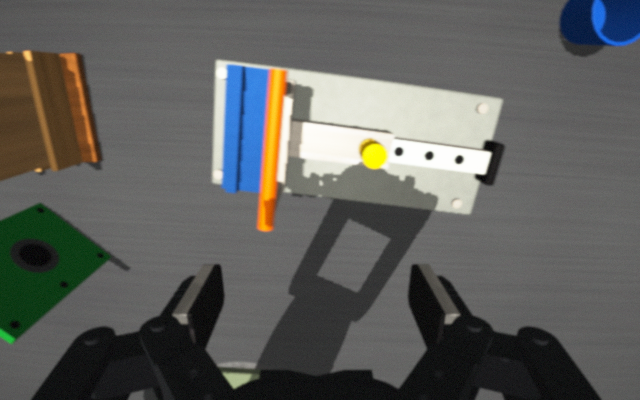

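The wrist picture shows the knob at (374,155), the rung running from (277,70) to (265,230), and the blue ledge with its lip line near column 243. All of these are within 1–3 px of my stand estimate. I'll refine the estimate from this view.

```bash
python3 - <<'E'
from h import *
c=get_calibration("wrist"); im=cv2.imread("pics/w1.png")
o=np.array([0.4828,-0.0123]);u=np.array([-.0717,-.9974]);v=np.array([.9974,-.0717])
loc=lambda P:np.c_[(P[:,:2]-o)@u,(P[:,:2]-o)@v]
m=mask(im,(24,150,120),(34,255,255),(340,130,400,180)); 
q=cv2.findNonZero(m)[:,0]; print("knob px",q.mean(0),len(q)); k=onz("wrist",[q.mean(0)],.083,c);print("knob",k,loc(k))
m=mask(im,(6,130,100),(22,255,255),(250,60,300,240)); q=cv2.findNonZero(m)[:,0].astype(float)
for lo,hi in((75,90),(210,225)):
    s=q[(q[:,1]>=lo)&(q[:,1]<=hi)]; r=onz("wrist",[s.mean(0)],.138,c); print("rung",s.mean(0),r,loc(r))
print("ends",q[:,1].min(),q[:,1].max())
m=mask(im,(100,90,30),(125,255,255),(215,50,275,205)); 
g=cv2.cvtColor(im,cv2.COLOR_BGR2GRAY)
for row in (90,120,150,175):
    print(row,g[row,222:285])
crop=im[50:250,205:405]; cv2.imwrite("pics/c4.png",cv2.resize(crop,None,fx=3,fy=3,interpolation=cv2.INTER_CUBIC))
E
```

```text
knob px [373.1278 154.703 ] 532
knob [[ 0.4734 -0.1541  0.083 ]] [[0.1421 0.0008]]
rung [278.3624  82.789 ] [[ 0.5371 -0.0642  0.138 ]] [[0.0479 0.0579]]
rung [265.2788 217.539 ] [[ 0.4222 -0.0544  0.138 ]] [[ 0.0463 -0.0575]]
ends 69.0 231.0
90 [228 223 211 184 151 132 120 121 119 121 120 118 120 118 119 122 117 108
  95  77  62  59  67  87 104 113 122 122 120 120 124 119 122 122 122 120
 121 120 123 125 121 123 121 127 139 152 166 165 167 172 180 190 201 203
 204 198 189 176 166 158 146 132 119]
120 [219 201 173 142 121 117 115 117 116 114 116 119 115 118 117 111 102  82
  69  66  73  95 111 116 119 114 116 119 120 119 116 119 118 116 118 115
 116 119 121 123 119 129 145 155 163 168 170 173 184 195 200 201 198 192
 178 170 160 151 160 185 217 238 247]
150 [192 163 137 122 109 110 112 114 113 111 114 111 114 109 101  89  69  58
  60  80  93 108 111 115 113 111 111 111 116 112 116 111 114 116 116 113
 110 115 118 131 141 162 165 170 171 177 187 193 196 194 191 183 172 160
 153 156 174 199 226 240 247 250 250]
175 [191 147 122 111 107 111 110 106 109 111 109 109 107  97  82  63  55  65
  78  92 106 109 111 113 111 109 109 113 108 108 111 113 113 109 111 112
 112 124 139 156 164 167 171 178 182 188 193 188 188 175 169 159 155 157
 176 202 225 238 245 246 245 238 216]
```

View pics/c4.png

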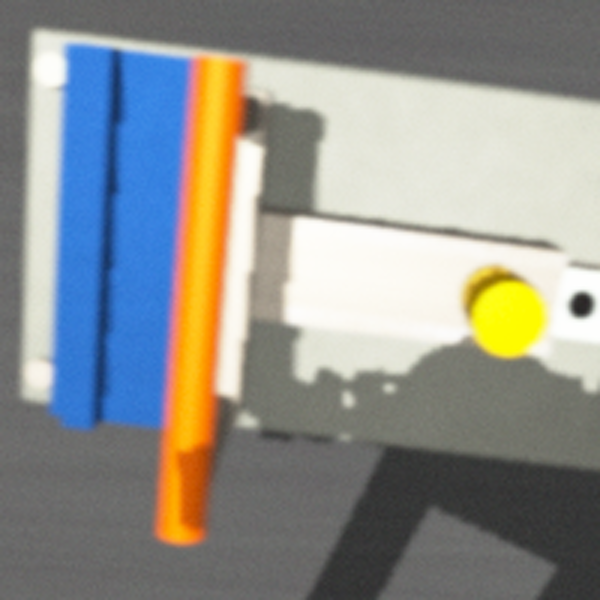

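```bash
python3 - <<'E'
from h import *
c=get_calibration("wrist")
P=onz("wrist",[(241.5,90),(239.3,120),(237,150),(235.8,175)],.047,c); print(P)
d=P[0]-P[-1]; print(np.degrees(np.arctan2(d[1],d[0])))
o=np.array([0.4828,-0.0123]);u=np.array([-.0717,-.9974]);print((P[:,:2]-o)@u)
E
```

```text
[[ 0.5282 -0.0145  0.047 ]
 [ 0.4967 -0.0116  0.047 ]
 [ 0.4636 -0.0084  0.047 ]
 [ 0.4346 -0.0063  0.047 ]]
-5.015058181250186
[-0.0011 -0.0017 -0.0026 -0.0026]
```

```bash
python3 -m crank '[0,0.15,-1,0,100,0,0.15,-1,0,100,0,0.1,-1,0,100,0,0.1,-1,0,100,0,0.1,-1,0,100]'
python3 -m crank '[0,0.1,-1,0,100,0,0,-1,0,100,0,0,-1,0,100,0,0,-1,0,100,0,0,-0.8,0,100]'
python3 - <<'E'
from h import *
goto([0.4895,0.2945,0.25],(0.045,-0.999))
c=get_calibration("wrist"); im=read_camera("wrist")
cv2.imwrite("pics/w2.png",im[:,:,::-1])
E
```

```text
t: 1.87
ee_pos: [0.465, 0.0978, 0.2791]
orientation: [1.183, 1.234, -1.177]
wrist_force: [0.3, -0.5, 0.8]
width: 0.0856
t: 2.28
ee_pos: [0.4595, 0.2991, 0.2793]
orientation: [1.182, 1.234, -1.176]
wrist_force: [1.0, -1.2, -0.1]
width: 0.0852
t 2.28 tcp [0.4595 0.2991 0.2793] w 0.08518496463762974 F [ 1.0204 -1.1507 -0.0736]
 toolx [-0.001   0.0058 -1.    ] y [ 0.9991  0.0415 -0.0008] z [ 0.0415 -0.9991 -0.0059]
 shift units [0.7301 0.7447 0.1515]
 turn deg -0.19837471582500277
```

View pics/w2.png

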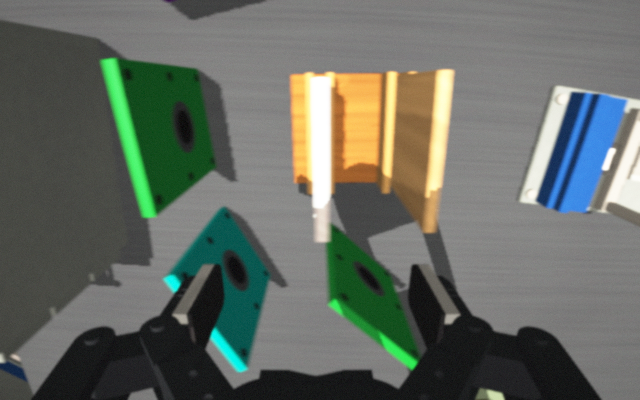

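The plate's bright top edge is at columns 310–332, rows 77–207. The plywood board is to the right at (440,150).

```bash
python3 - <<'E'
from h import *
c=get_calibration("wrist"); im=cv2.imread("pics/w2.png"); g=cv2.cvtColor(im,cv2.COLOR_BGR2GRAY)
h=cv2.cvtColor(im,cv2.COLOR_BGR2HSV)
m=((h[:,:,2]>225)&(h[:,:,1]<40)).astype(np.uint8); m[:,:290]=0;m[:,350:]=0;m[250:]=0;m[:60]=0
q=cv2.findNonZero(m)[:,0]; print(q.min(0),q.max(0),len(q))
pts=[]
for r in (95,125,155,185):
    x=q[q[:,1]==r][:,0]; print(r,x.min(),x.max(),g[r,302:340]); pts.append(((x.min()+x.max())/2,r))
P=onz("wrist",pts,.182,c);print(P)
E=onz("wrist",[(320,q[:,1].min()),(322,q[:,1].max())],.182,c);print("ends",E,E.mean(0))
d=P[0]-P[-1];print(np.degrees(np.arctan2(d[1],d[0])))
E
```

```text
[310  77] [330 240] 2709
95 310 329 [193 196 207 221 230 235 238 243 248 252 254 254 255 255 255 255 255 255
 255 255 255 255 255 255 254 253 250 241 225 192 160 139 128 117 112 110
 115 125]
125 311 329 [205 206 206 214 223 231 236 240 245 250 252 254 254 255 255 255 255 255
 255 255 255 255 255 255 255 254 250 242 223 189 160 143 133 123 120 118
 115 115]
155 312 330 [206 204 207 209 215 224 229 236 242 248 252 254 255 255 255 255 255 255
 255 255 255 255 255 255 255 254 251 244 227 190 158 143 130 122 116 116
 117 117]
185 313 330 [ 68  69  71  77  91 104 121 133 152 177 214 239 249 253 254 255 255 255
 255 255 255 255 255 255 255 254 251 244 226 187 149 128 105  86  74  71
  70  71]
[[0.5376 0.3064 0.182 ]
 [0.5179 0.3051 0.182 ]
 [0.4971 0.3034 0.182 ]
 [0.475  0.3019 0.182 ]]
ends [[0.5491 0.3066 0.182 ]
 [0.4309 0.2992 0.182 ]] [0.49   0.3029 0.182 ]
4.15077279646123
```

```bash
python3 - <<'E'
from h import *
goto([0.4895,0.2945,0.25],(0.075,-0.997))
c=get_calibration("wrist"); im=read_camera("wrist")
cv2.imwrite("pics/w3.png",im[:,:,::-1]); goto([0.4895,0.2945,0.25])
h=cv2.cvtColor(im,cv2.COLOR_RGB2HSV)
m=((h[:,:,2]>225)&(h[:,:,1]<40)).astype(np.uint8); m[:,:290]=0;m[:,350:]=0;m[250:]=0;m[:60]=0
q=cv2.findNonZero(m)[:,0]
print(onz("wrist",[((q[q[:,1]==r][:,0].min()+q[q[:,1]==r][:,0].max())/2,r) for r in (95,125,155,185)],.182,c))
E
```

```text
t 2.33 tcp [0.4587 0.3042 0.2792] w 0.08547354619542695 F [0.2949 2.0519 0.7803]
 toolx [-0.0015  0.0112 -0.9999] y [ 0.999   0.0458 -0.001 ] z [ 0.0457 -0.9989 -0.0113]
 shift units [0.7265 0.7578 0.2868]
 turn deg -1.6799746626437706
t 2.38 tcp [0.4591 0.3008 0.279 ] w 0.08528847256523624 F [-0.0625  0.1013 -0.6394]
 toolx [-0.0016  0.0069 -1.    ] y [ 0.9989  0.0465 -0.0012] z [ 0.0465 -0.9989 -0.007 ]
 shift units [0.7231 0.752  0.1965]
[[0.538  0.2977 0.182 ]
 [0.5183 0.2965 0.182 ]
 [0.4975 0.2953 0.182 ]
 [0.4754 0.2943 0.182 ]]
```

```bash
python3 -m crank '[0.3,0.75,0.14,-0.5,55,0.5,0,0,0,55,0,0,0,0,55,0,0,0,0,55]'
python3 - <<'E'
from h import *
goto([0.490,0.295,0.163],(0.065,-0.998))
c=get_calibration("wrist"); im=read_camera("wrist")
cv2.imwrite("pics/w4.png",im[:,:,::-1])
h=cv2.cvtColor(im,cv2.COLOR_RGB2HSV)
m=((h[:,:,2]>225)&(h[:,:,1]<40)).astype(np.uint8); m[:,:280]=0;m[:,360:]=0;m[300:]=0
q=cv2.findNonZero(m)[:,0]; print(q.min(0),q.max(0))
print(onz("wrist",[((q[q[:,1]==r][:,0].min()+q[q[:,1]==r][:,0].max())/2,r) for r in (125,155,185,215)],.182,c))
E
```

```text
t: 2.72
ee_pos: [0.4902, 0.2964, 0.2456]
orientation: [1.167, 1.242, -1.164]
wrist_force: [1.3, 0.2, 0.6]
width: 0.0474
t 2.72 tcp [0.4902 0.2964 0.2456] w 0.04738830336075813 F [1.2636 0.1724 0.6271]
 toolx [-0.0019  0.0045 -1.    ] y [ 0.9982  0.0603 -0.0016] z [ 0.0603 -0.9982 -0.0046]
 shift units [ 2.0654 -0.0039  0.0438]
 turn deg -0.2689154285689679
[310 130] [327 299]Traceback (most recent call last):
  File "<stdin>", line 8, in <module>
    return umr_minimum(a, axis, None, out, keepdims, initial, where)
ValueError: zero-size array to reduction operation minimum which has no identity
```

View pics/w4.png

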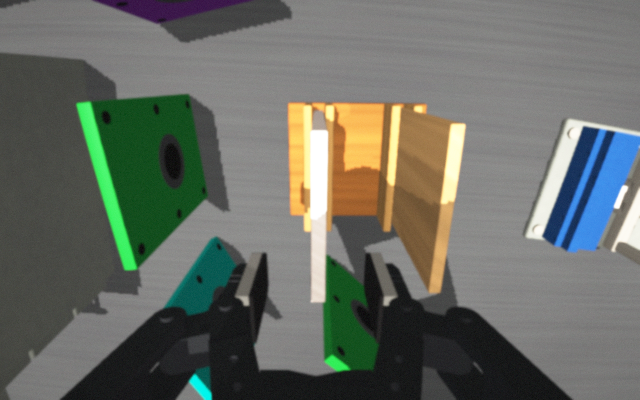

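The plate edge at columns 310–327, rows 130–299, sits centrally between the fingertips (columns 268 and 365). I'll check the centring along the edge, then descend.

```bash
python3 - <<'E'
from h import *
s=state();c=get_calibration("wrist")
print(onz("wrist",[(319,130),(318.5,180),(318,250),(318,299)],.182,c)); goto([0.49,0.295,0.163],(0.06,-.998),s)
E
python3 -m crank '[0.7,0,0.03,0,55,0.7,0,0,0,55,0.66,0,0,0,55,0,0,0,0,55]'
python3 - <<'E'
from h import *
goto([0.490,0.295,0.163])
E
```

```text
[[0.5494 0.298  0.182 ]
 [0.519  0.2964 0.182 ]
 [0.4708 0.2937 0.182 ]
 [0.432  0.2912 0.182 ]]
t 2.77 tcp [0.4895 0.2961 0.2451] w 0.047043658206140614 F [ 0.3207  0.5868 -0.0102]
 toolx [-0.0035  0.0039 -1.    ] y [ 0.9982  0.0601 -0.0032] z [ 0.0601 -0.9982 -0.0041]
 shift units [2.0522 0.0168 0.0362]
 turn deg 0.004407243500043563
t: 3.1
ee_pos: [0.4932, 0.2939, 0.1677]
orientation: [1.176, 1.235, -1.158]
wrist_force: [-1.5, -1.1, -0.7]
width: 0.0466
t 3.1 tcp [0.4932 0.2939 0.1677] w 0.04664771393716087 F [-1.4857 -1.0669 -0.7386]
 toolx [ 0.0078  0.0077 -0.9999] y [0.9983 0.0569 0.0082] z [ 0.057  -0.9983 -0.0073]
 shift units [ 0.1159 -0.079  -0.0317]
```

```bash
python3 -m crank '[0.1,-0.06,-0.02,0,30,0,0,0,0,0,0,0,0,0,0,0,0,0,0,0,0,0,0,0,0]' 60
python3 -m crank '[0,0,0,0,0,0,0,0,0,0]'
python3 - <<'E'
from h import *
goto([0.490,0.295,0.163])
E
```

```text
t: 3.52
ee_pos: [0.4923, 0.2942, 0.1691]
orientation: [1.181, 1.232, -1.154]
wrist_force: [0.1, 0.3, -6.4]
width: 0.0085
t: 3.68
ee_pos: [0.4918, 0.2941, 0.1691]
orientation: [1.18, 1.232, -1.154]
wrist_force: [0.4, -0.0, -5.7]
width: 0.0086
t 3.68 tcp [0.4918 0.2941 0.1691] w 0.008626276627442987 F [ 0.3888 -0.0283 -5.687 ]
 toolx [ 0.0125  0.0094 -0.9999] y [0.9984 0.0558 0.013 ] z [ 0.0559 -0.9984 -0.0086]
 shift units [ 0.1516 -0.0465 -0.0236]
```

```bash
python3 -m crank '[-0.3,0,0,0,0,-0.5,0,0,0,0,-0.7,0,0,0,0,-0.8,0,0,0,0,-0.8,0,0,0,0]' 80
python3 -m crank '[-0.8,0,0,0,0,-0.8,0,0,0,0,-0.8,0,0,0,0,0,0,0,0,0]' 
python3 - <<'E'
from h import *
goto([0.4828,-0.03,0.375],(-.082,-.9966))
cv2.imwrite("pics/w5.png",read_camera("wrist")[:,:,::-1])
E
```

```text
t: 4.1
ee_pos: [0.4828, 0.291, 0.2864]
orientation: [1.162, 1.247, -1.177]
wrist_force: [1.4, -0.1, -4.8]
width: 0.0082
t: 4.43
ee_pos: [0.4847, 0.2913, 0.3975]
orientation: [1.171, 1.241, -1.166]
wrist_force: [0.4, 0.6, -4.2]
width: 0.0085
t 4.43 tcp [0.4847 0.2913 0.3975] w 0.008476573672960603 F [ 0.3511  0.6128 -4.1797]
 toolx [-0.0019  0.0061 -1.    ] y [ 0.9984  0.0568 -0.0016] z [ 0.0568 -0.9984 -0.0062]
 shift units [ 0.5136 -0.5029  8.0213]
 turn deg 7.96191879597677
```

View pics/w5.png

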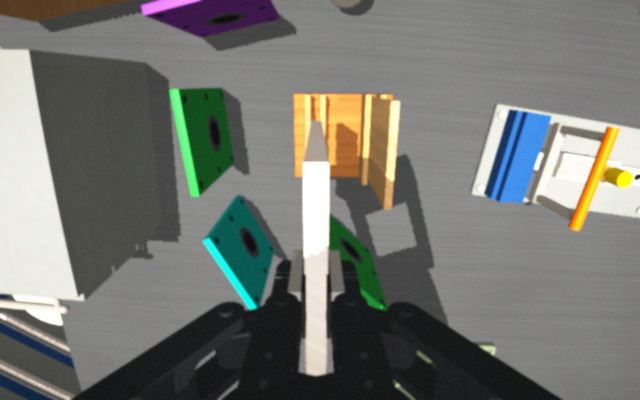

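```bash
python3 -m crank '[0.1,-0.1,0.5,1.6,0,0.1,-0.1,0.8,1.6,0,0,-0.1,0.9,1.6,0,0,-0.1,0.9,1.6,0,0,-0.1,0.9,1.6,0]'
python3 -m crank '[0,0,0.9,0,0,0,0,0.9,0,0,0,0,0.8,0,0,0,0,0.5,0,0,0,0,0,0,0]' 
python3 - <<'E'
from h import *
goto([0.482,-0.0235,0.375],(-.082,-.9966))
E
```

```text
t: 4.9
ee_pos: [0.4585, 0.1326, 0.3754]
orientation: [1.259, 1.192, -1.276]
wrist_force: [0.9, -0.3, -6.0]
width: 0.0081
t: 5.32
ee_pos: [0.4397, -0.0016, 0.3617]
orientation: [1.251, 1.202, -1.3]
wrist_force: [0.6, 0.0, -5.4]
width: 0.0083
t 5.32 tcp [ 0.4397 -0.0016  0.3617] w 0.008262255459885131 F [ 0.6048  0.0398 -5.3861]
 toolx [-0.0418  0.0042 -0.9991] y [ 0.9958 -0.0818 -0.042 ] z [-0.0819 -0.9966 -0.0007]
 shift units [-0.3793  1.0836  0.4584]
 turn deg 0.005111006188178542
```

```bash
python3 -m crank '[-0.2,0.5,0.2,0,0,-0.1,0.5,0.2,0,0,0,0,0,0,0]' 
python3 - <<'E'
from h import *
goto([0.482,-0.0235,0.375],(-.082,-.9966)); print(state()["q"])
E
```

```text
t: 5.57
ee_pos: [0.4747, -0.0218, 0.364]
orientation: [1.25, 1.213, -1.311]
wrist_force: [-0.0, -0.1, -4.8]
width: 0.0083
t 5.57 tcp [ 0.4747 -0.0218  0.364 ] w 0.008336719651773364 F [-0.0359 -0.0835 -4.8043]
 toolx [-0.0557  0.0086 -0.9984] y [ 0.9947 -0.0858 -0.0562] z [-0.0861 -0.9963 -0.0038]
 shift units [-0.2849  0.1698  0.0261]
 turn deg -0.23558854754616823
[-0.2256 -0.0418  1.5621 -0.0041  1.6775  1.431 ]
```

```bash
python3 -m crank '[0.7,0.2,0,0,0,0.7,0,0,0,0,0.7,0,0,0,0,0.6,0,0,0,0]' 
python3 - <<'E'
from h import *
goto([0.482,-0.0235,0.23],(-.082,-.9966)); print(state()["q"])
E
```

```text
t: 5.9
ee_pos: [0.4786, -0.0204, 0.2527]
orientation: [1.254, 1.21, -1.307]
wrist_force: [0.8, -0.8, -7.2]
width: 0.0084
t 5.9 tcp [ 0.4786 -0.0204  0.2527] w 0.008449920393547954 F [ 0.7782 -0.8318 -7.1902]
 toolx [-0.0501  0.0093 -0.9987] y [ 0.995  -0.086  -0.0507] z [-0.0864 -0.9962 -0.0049]
 shift units [0.5624 0.1194 0.0725]
 turn deg -0.2521583976536836
[-0.2222  0.0253  1.7217 -0.002   1.4455  1.4352]
```

```bash
python3 - <<'E'
from h import *
s=state(); c=get_calibration("wrist")
w=read_camera("wrist")[:,:,::-1];a=read_camera("scene")[:,:,::-1];b=read_camera("side")[:,:,::-1]
cv2.imwrite("pics/w6.png",w)
x=cv2.resize(np.ascontiguousarray(a[110:245,230:365]),(540,540),interpolation=cv2.INTER_CUBIC)
y=cv2.resize(np.ascontiguousarray(b[130:240,290:400]),(540,540),interpolation=cv2.INTER_CUBIC)
cv2.imwrite("pics/c6a.png",x);cv2.imwrite("pics/c6b.png",y)
goto([0.482,-0.0235,0.23],(-.082,-.9966),s);goto([0.482,-0.0235,0.23],(-.082,-.9966))
E
```

```text
t 5.9 tcp [ 0.4786 -0.0204  0.2527] w 0.008449920393547954 F [ 0.7782 -0.8318 -7.1902]
 toolx [-0.0501  0.0093 -0.9987] y [ 0.995  -0.086  -0.0507] z [-0.0864 -0.9962 -0.0049]
 shift units [0.5624 0.1194 0.0725]
 turn deg -0.2521583976536836
t 6.05 tcp [ 0.4771 -0.0201  0.2525] w 0.008558758723443636 F [ 0.2017 -0.3044 -4.8627]
 toolx [-0.0556  0.0103 -0.9984] y [ 0.9947 -0.0857 -0.0563] z [-0.0862 -0.9963 -0.0055]
 shift units [0.5533 0.1612 0.0771]
 turn deg -0.23996531698641338
```

View pics/w6.png

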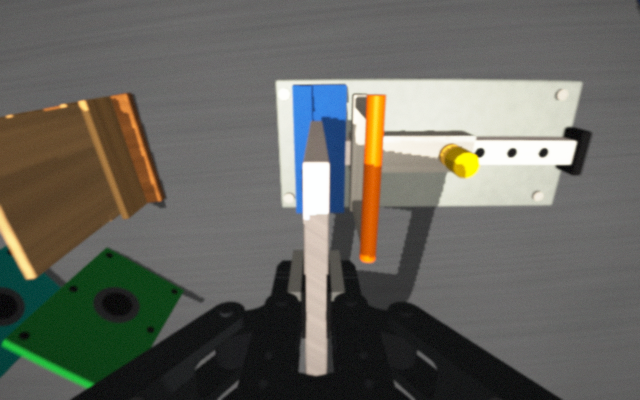

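View pics/c6a.png

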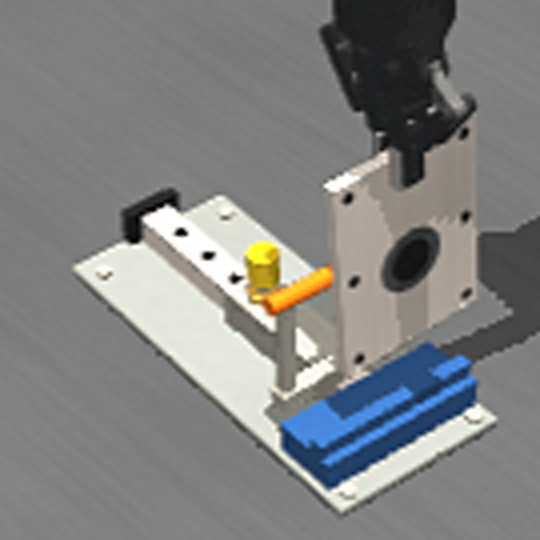

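View pics/c6b.png

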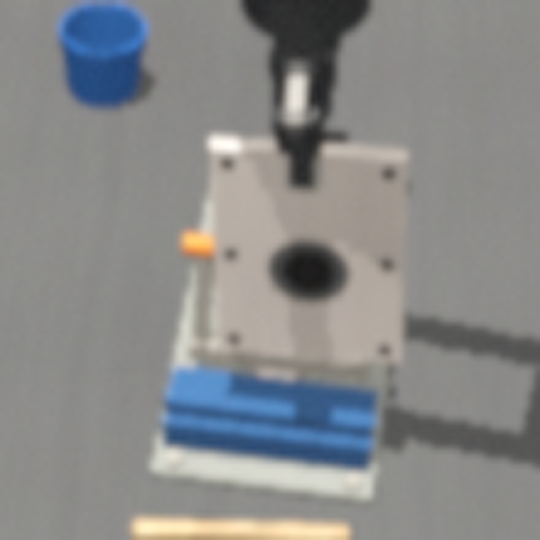

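```bash
python3 - <<'E'
from h import *
c=get_calibration("wrist"); im=cv2.imread("pics/w6.png"); g=cv2.cvtColor(im,cv2.COLOR_BGR2GRAY)
for r in (90,97,105,115,122,130): print(r,g[r,290:352])
cv2.imwrite("pics/c7.png",cv2.resize(im[70:280,270:400],None,fx=4,fy=2.8,interpolation=cv2.INTER_CUBIC)[:600])
P=onz("wrist",[(312,90),(312,105)],.047,c);print(P)
o=np.array([0.483,-0.011]);u=np.array([-.082,-.9966]);print((P[:,:2]-o)@u)
q=cv2.findNonZero(mask(im,(6,130,80),(22,255,255),(350,85,395,270)))[:,0].astype(float)
for lo,hi in((100,120),(230,255)):
    s=q[(q[:,1]>=lo)&(q[:,1]<=hi)]; r=onz("wrist",[s.mean(0)],.138,c); print("rung",s.mean(0),r,(r[:,:2]-o)@u)
E
```

```text
90 [236 225 190 148 127 127 123 125 126 126 123 125 125 125 126 126 127 124
 125 125 121 102  93 106 119 120 124 121 124 119 125 123 122 120 124 120
 122 122 124 121 120 123 123 120 121 121 124 123 124 120 123 120 121 120
 120 125 128 156 199 228 233 235]
97 [234 230 199 155 129 126 124 122 126 127 122 122 121 120 126 123 125 124
 123 121 116  98  81  90 108 121 122 125 125 122 125 123 125 125 125 123
 125 126 122 121 122 122 121 121 122 122 119 123 120 119 120 119 123 123
 117 120 125 133 170 218 228 205]
105 [238 233 207 163 133 125 123 122 124 124 127 127 128 126 121 123 125 123
 122 125 122 107  86  86 104 121 124 122 125 126 125 126 121 123 124 123
 121 122 124 123 124 123 121 121 120 118 119 123 122 118 122 119 117 119
 120 127 160 210 230 233 228 195]
115 [238 234 212 171 141 126 123 124 123 125 123 124 121 122 125 124 123 123
 124 122 118 110  95 107 116 123 122 122 123 121 119 119 119 117 115 114
 117 111 113 112 117 119 121 118 122 118 119 123 117 118 120 121 117 120
 122 124 133 169 217 230 219 180]
122 [237 235 222 185 142 126 123 123 119 123 120 123 122 126 125 120 121 123
 123 127 128 120 115 118 115 116 119 115 120 114 114 101  85  68  64  57
  63  63  62  61  59  62  60  61  57  59  62  60  61  60  61  57  62  59
  68  82 102 117 119 116 111 107]
130 [234 235 226 193 151 128 125 121 122 124 123 125 124 122 126 121 123 121
 124 124 121 116 118 114 115 115 117 117 114 112 115 114 106  93  78  64
  57  60  60  59  59  58  60  60  61  58  56  60  60  57  59  60  58  63
  67  84 104 117 114 110 100  91]
[[ 0.5467 -0.0212  0.047 ]
 [ 0.5326 -0.02    0.047 ]]
[0.005  0.0049]
rung [374.3624 109.9161] [[ 0.5353 -0.0666  0.138 ]] [0.0511]
rung [367.8955 242.2909] [[ 0.4273 -0.059   0.138 ]] [0.0524]
```

View pics/c7.png

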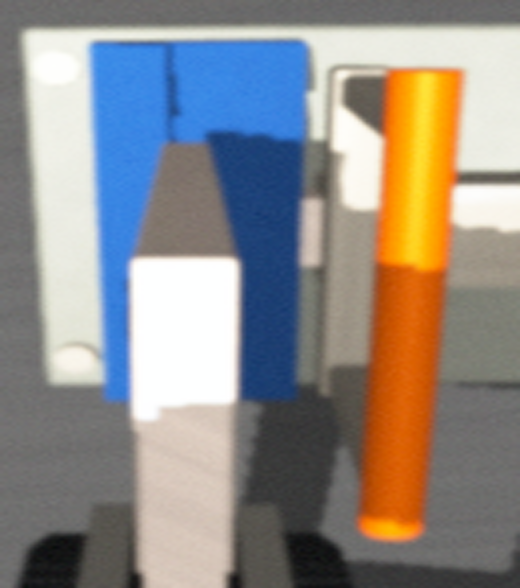

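```bash
python3 - <<'E'
from h import *
c=get_calibration("wrist")
o=np.array([0.483,-0.011]);u=np.array([-.082,-.9966])
A=onz("wrist",[(312,108),(312.3,90)],.047,c); B=onz("wrist",[(317.2,122)],.0985,c); print(A,B,(A[:,:2]-o)@u,(B[:,:2]-o)@u)
s=np.array([(345,245),(572,133)])/6+[240,145]; d=np.array([(130,102),(280,119)])/3.5+[290,150]
for n,q in(("scene",s),("side",d)):
    P=onz(n,q,.135); print(n,P,P.mean(0),(P[:,:2]-o)@u)
# lip top inner edge: scene crop c2 & c6a/c6b
s=np.array([(585+45,322),(405,455)])/6+[240,145]; print((onz("scene",s,.047)[:,:2]-o)@u)
E
```

```text
[[ 0.5297 -0.0197  0.047 ]
 [ 0.5466 -0.0215  0.047 ]] [[ 0.5239 -0.0244  0.0985]] [0.0048 0.0053] [0.01]
scene [[ 0.5438 -0.0704  0.135 ]
 [ 0.4105 -0.0567  0.135 ]] [ 0.4771 -0.0636  0.135 ] [0.0543 0.0515]
side [[ 0.5466 -0.0704  0.135 ]
 [ 0.4083 -0.0609  0.135 ]] [ 0.4774 -0.0657  0.135 ] [0.0539 0.0559]
[ 0.0034 -0.0003]
```

```bash
python3 -m crank '[0.1,0.3,0.2,0.3,0,0.3,0,0,0,0,0,0,0,0,0]' 
python3 - <<'E'
from h import *
goto([0.488,-0.0275,0.192],(-.085,-.996))
c=get_calibration("wrist"); im=read_camera("wrist")[:,:,::-1]; cv2.imwrite("pics/w7.png",im)
cv2.imwrite("pics/c8.png",cv2.resize(np.ascontiguousarray(im[80:290,270:400]),None,fx=4,fy=2.8,interpolation=cv2.INTER_CUBIC)[:600])
E
```

```text
t: 6.3
ee_pos: [0.4898, -0.0283, 0.2394]
orientation: [1.257, 1.207, -1.309]
wrist_force: [-0.7, 0.5, -5.8]
width: 0.0082
t 6.3 tcp [ 0.4898 -0.0283  0.2394] w 0.008242533033782964 F [-0.6878  0.4892 -5.7932]
 toolx [-0.0492  0.0094 -0.9987] y [ 0.9947 -0.0896 -0.0499] z [-0.0899 -0.9959 -0.005 ]
 shift units [ 1.1859  0.0115 -0.011 ]
 turn deg -0.281707835671166
```

View pics/c8.png

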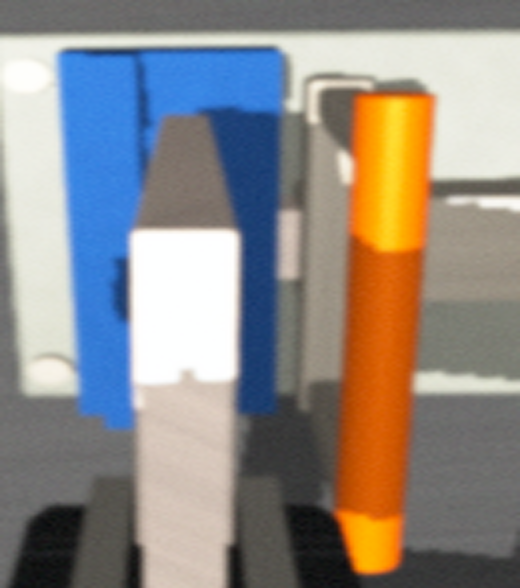

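The plate's foot is now clear of the lip line. In the crop the foot spans columns 165–212 and the lip is at about 143, so the gap is about 5 mm. I'll lower it.

```bash
python3 -m crank '[0.4,0,0,0.2,0,0.4,0,0,0,0,0,0,0,0,0]' 
python3 -m crank '[0.15,0,0,0,0,0.15,0,0,0,0,0,0,0,0,0]' 
python3 - <<'E'
from h import *
goto([0.488,-0.0275,0.192],(-.085,-.996))
E
```

```text
t: 6.6
ee_pos: [0.4934, -0.0286, 0.2147]
orientation: [1.264, 1.192, -1.301]
wrist_force: [-0.7, 0.6, -5.6]
width: 0.0086
t: 6.85
ee_pos: [0.4951, -0.0285, 0.2062]
orientation: [1.266, 1.187, -1.296]
wrist_force: [-0.4, 0.8, -5.9]
width: 0.0086
t 6.85 tcp [ 0.4951 -0.0285  0.2062] w 0.008613546686384772 F [-0.4184  0.7549 -5.9061]
 toolx [-0.0278  0.0045 -0.9996] y [ 0.9954 -0.0919 -0.0281] z [-0.092  -0.9958 -0.0019]
 shift units [ 0.3602 -0.168  -0.0084]
 turn deg -0.4002700505410648
```

Tilt is shrinking while descending. Continue gently.

```bash
python3 -m crank '[0.2,-0.15,0,0,0,0.15,-0.1,0,0,0,0.1,0,0,0,0]' 
python3 -m crank '[0.1,0,0,0,0,0.1,0,0,0,0]' 
python3 - <<'E'
from h import *
goto([0.488,-0.0275,0.192],(-.085,-.996))
E
```

```text
t: 7.1
ee_pos: [0.4857, -0.0279, 0.1919]
orientation: [1.267, 1.183, -1.293]
wrist_force: [-9.6, 2.0, 26.7]
width: 0.0084
t: 7.27
ee_pos: [0.4866, -0.0282, 0.1923]
orientation: [1.267, 1.18, -1.29]
wrist_force: [-8.0, 1.2, 15.1]
width: 0.0083
t 7.27 tcp [ 0.4866 -0.0282  0.1923] w 0.008312641174014269 F [-8.0155  1.2256 15.1095]
 toolx [-0.0195  0.0016 -0.9998] y [ 0.9957 -0.091  -0.0195] z [-0.091  -0.9958  0.0002]
 shift units [ 0.0065  0.0345 -0.0198]
 turn deg -0.3456501236343001
```

```bash
cat > look.py <<'E'
from h import *
import sys
t=sys.argv[1]
w=read_camera("wrist")[:,:,::-1];a=read_camera("scene")[:,:,::-1];b=read_camera("side")[:,:,::-1]
cv2.imwrite(f"pics/w{t}.png",w);cv2.imwrite(f"pics/s{t}.png",a);cv2.imwrite(f"pics/d{t}.png",b)
f=lambda i,r:cv2.resize(np.ascontiguousarray(i[r[1]:r[3],r[0]:r[2]]),(390,400),interpolation=cv2.INTER_CUBIC)
cv2.imwrite(f"pics/m{t}.png",np.hstack([f(a,(235,115,365,245)),f(b,(290,130,400,240))]))
E
python3 look.py 10
```

```text
(no output)
```

View pics/m10.png

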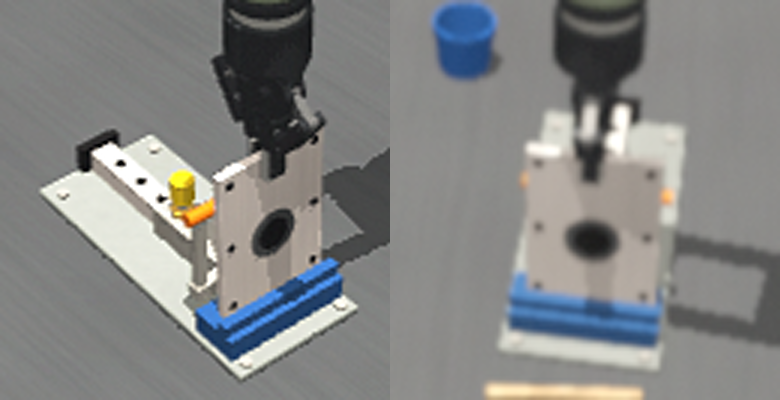

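View pics/w10.png

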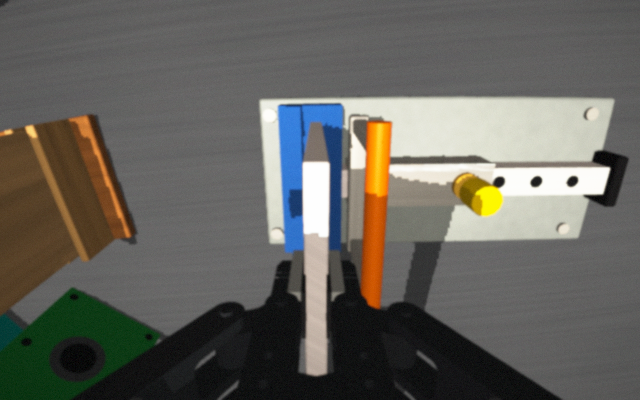

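The plate stands upright on the ledge behind the lip, seen from all three cameras. Next I'll open the fingers slightly so they form a loose cage, then walk the plate's top back toward the rung.

```bash
python3 -m crank '[-0.05,0,0,0,12,0,0,0,0,26,0,0,0,0,26,0,0,0,0,26]' 20
python3 - <<'E'
from h import *
goto([0.488,-0.0275,0.192],(-.085,-.996))
E
python3 look.py 11
```

```text
t: 7.75
ee_pos: [0.4896, -0.0289, 0.1996]
orientation: [1.271, 1.17, -1.283]
wrist_force: [0.0, 0.1, 0.9]
width: 0.0221
t 7.75 tcp [ 0.4896 -0.0289  0.1996] w 0.022097563282644724 F [0.0027 0.0621 0.8701]
 toolx [-0.0086 -0.0011 -1.    ] y [ 0.9958 -0.091  -0.0084] z [-0.091  -0.9958  0.0019]
 shift units [ 0.1905 -0.0421 -0.0326]
 turn deg -0.345094342364123
```

View pics/w11.png

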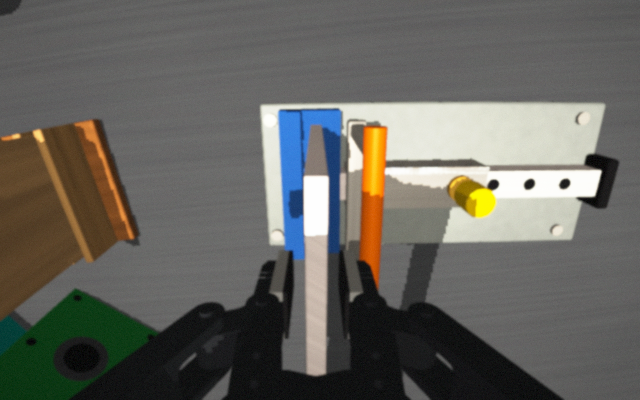

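The fingers are open 22 mm and the plate is standing free between them. I'll lower slightly for more overlap, then push gently.

```bash
python3 -m crank '[0.25,0,0,0,26,0,0,0.1,0,26,0,0,0.1,0,26,0,0,0.12,0,26,0,0,0.12,0,26]'
python3 - <<'E'
from h import *
goto([0.488,-0.0275,0.192],(-.085,-.996))
E
python3 look.py 12
```

```text
t: 8.32
ee_pos: [0.4862, -0.0468, 0.1859]
orientation: [1.268, 1.176, -1.285]
wrist_force: [-0.4, -0.0, 0.3]
width: 0.022
t 8.32 tcp [ 0.4862 -0.0468  0.1859] w 0.02197482257271176 F [-0.3985 -0.034   0.2629]
 toolx [-0.0139  0.0005 -0.9999] y [ 0.9959 -0.0895 -0.0139] z [-0.0895 -0.996   0.0008]
 shift units [-0.154  -0.0015 -0.4842]
 turn deg -0.2587748183225345
```

View pics/m12.png

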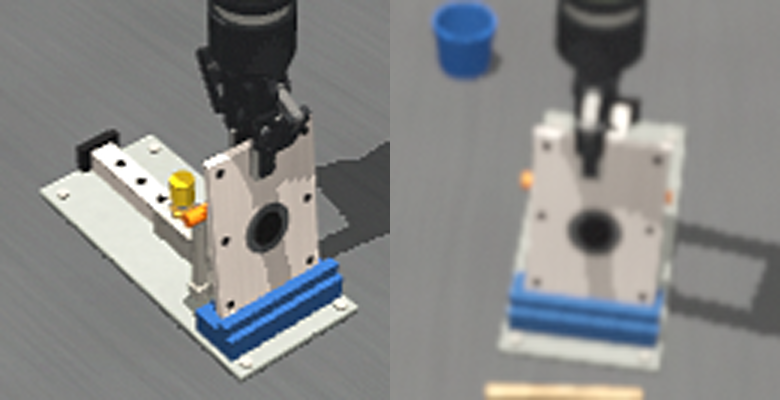

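View pics/w12.png

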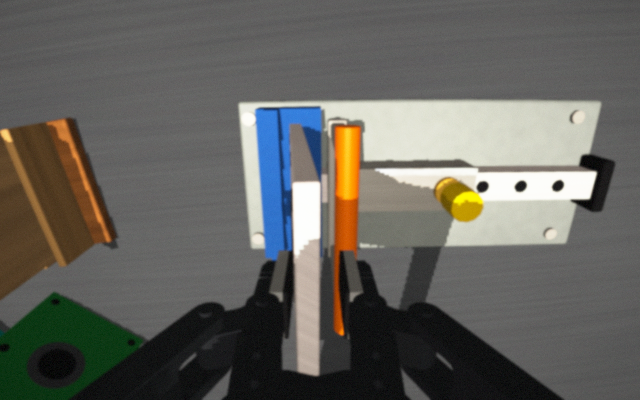

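The plate is tilting about its foot as intended. I'll keep going.

```bash
python3 -m crank '[0,0,0.12,0,26,0,0,0.12,0,26,0,0,0.12,0,26,0,0,0.12,0,26,0,0,0.1,0,26]'
python3 - <<'E'
from h import *
goto([0.488,-0.0275,0.192],(-.085,-.996))
E
python3 look.py 13
```

```text
t: 8.88
ee_pos: [0.4845, -0.0713, 0.1866]
orientation: [1.27, 1.175, -1.284]
wrist_force: [0.9, 3.6, -0.1]
width: 0.0226
t 8.88 tcp [ 0.4845 -0.0713  0.1866] w 0.022561874158382723 F [ 0.8966  3.5885 -0.0629]
 toolx [-0.0122  0.0014 -0.9999] y [ 0.9959 -0.0899 -0.0123] z [-0.0899 -0.9959 -0.0003]
 shift units [-0.1342 -0.0121 -1.0982]
 turn deg -0.2812811953682467
```

View pics/m13.png

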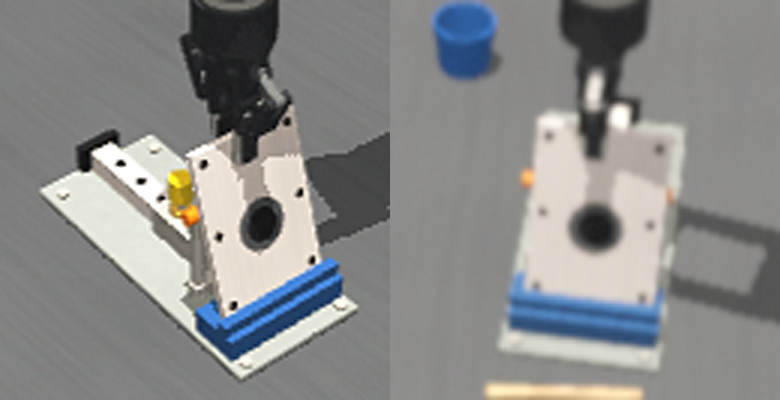

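View pics/w13.png

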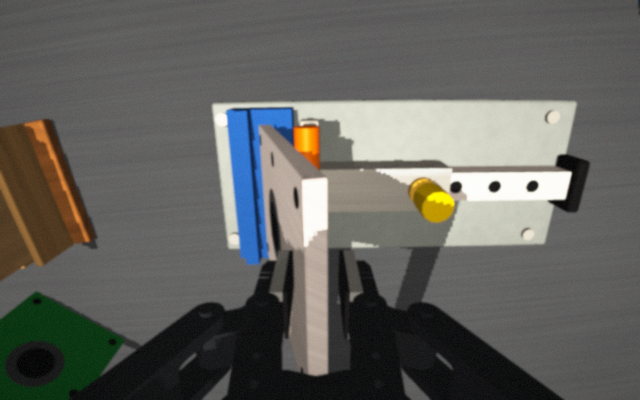

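```bash
python3 -m crank '[0,0,-0.05,0,60,0,0,0,0,80,0,0,0,0,80]'
python3 look.py 14; python3 - <<'E'
from h import *
goto([0.488,-0.0275,0.192],(-.085,-.996))
E
```

```text
t: 9.28
ee_pos: [0.4848, -0.0698, 0.1869]
orientation: [1.269, 1.173, -1.285]
wrist_force: [-0.3, 0.6, -0.4]
width: 0.0574
t 9.43 tcp [ 0.4848 -0.0697  0.1868] w 0.06835799809136817 F [ 0.2472 -1.7738  1.4603]
 toolx [-0.0121 -0.0007 -0.9999] y [ 0.9958 -0.0902 -0.012 ] z [-0.0902 -0.9959  0.0018]
 shift units [-0.1308 -0.0159 -1.0585]
 turn deg -0.29847340548846923
```

View pics/m14.png

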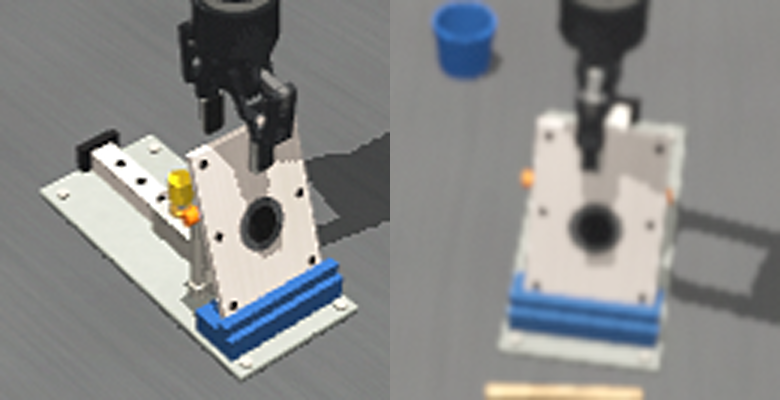

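View pics/w14.png

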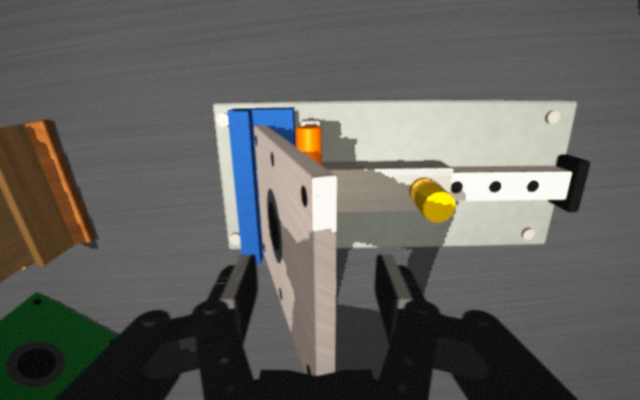

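The plate leans on the rung with its foot just inside the lip, and the fingers are clear of it. I'll go up and over to the knob.

```bash
python3 -m crank '[-0.5,0,0,0,80,-0.7,0,0,0,70,-0.7,0,0,0,60,0,0,0.6,0,60,0,-0.05,0.9,0,60]'
python3 -m crank '[0,-0.05,0.6,0,60,0,0,0.1,0,60,0,0,0,0,60]'
python3 look.py 15; python3 - <<'E'
from h import *
goto([0.4705,-0.160,0.077],(-.085,-.996))
c=get_calibration("wrist");im=cv2.imread("pics/w15.png")
q=cv2.findNonZero(mask(im,(24,150,120),(34,255,255),(200,80,440,350)))[:,0]; print(q.min(0),q.max(0))
E
```

```text
t: 9.85
ee_pos: [0.4773, -0.1247, 0.2641]
orientation: [1.262, 1.185, -1.28]
wrist_force: [0.1, -0.8, -0.6]
width: 0.0511
t: 10.1
ee_pos: [0.4736, -0.1583, 0.2666]
orientation: [1.264, 1.176, -1.282]
wrist_force: [0.8, 0.7, -0.6]
width: 0.0514
t 10.25 tcp [ 0.4735 -0.1565  0.266 ] w 0.05110793728332886 F [ 0.2977 -0.1388 -0.3582]
 toolx [-0.0138 -0.0007 -0.9999] y [ 0.9965 -0.0819 -0.0137] z [-0.0819 -0.9966  0.0018]
 shift units [ 4.7261 -0.0016  0.0858]
 turn deg 0.18150968360845052
[308 156] [333 185]
```

View pics/w15.png

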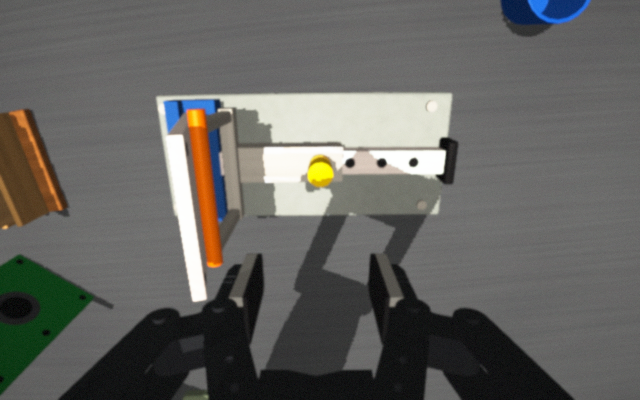

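View pics/m15.png

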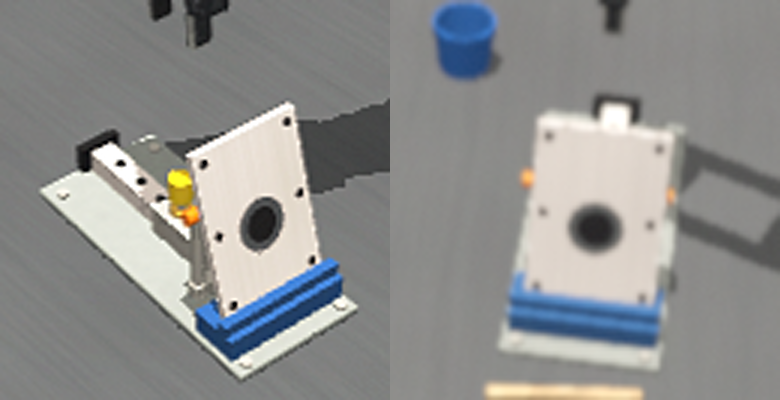

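The plate stays leaning on the rung. In the wrist view the knob top is a circle at about (320,173), almost central between the jaws.

```bash
python3 - <<'E'
from h import *
c=get_calibration("wrist");im=cv2.imread("pics/w15.png")
cv2.imwrite("pics/c15.png",cv2.resize(im[145:200,290:350],None,fx=8,fy=8,interpolation=cv2.INTER_CUBIC))
k=onz("wrist",[(320.3,173)],.086,c);print(k);goto(np.r_[k[0,:2],.077])
E
```

```text
[[ 0.4743 -0.1612  0.086 ]]
t 10.25 tcp [ 0.4735 -0.1565  0.266 ] w 0.05110793728332886 F [ 0.2977 -0.1388 -0.3582]
 toolx [-0.0138 -0.0007 -0.9999] y [ 0.9965 -0.0819 -0.0137] z [-0.0819 -0.9966  0.0018]
 shift units [4.7248 0.0964 0.1087]
```

View pics/c15.png

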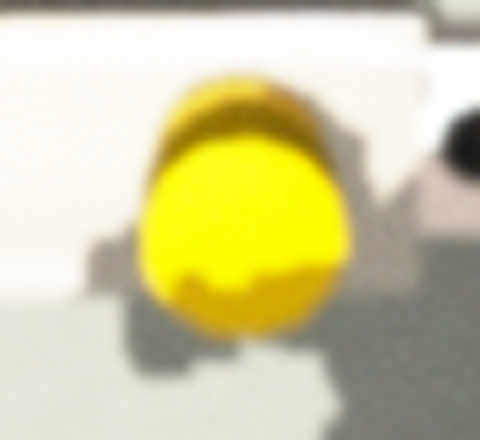

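```bash
python3 -m crank '[0.8,0.03,0.1,0,60,0.9,0,0,0,60,0.9,0,0,0,60,0.6,0,0,0,60,0,0,0,0,60]'
python3 - <<'E'
from h import *
goto([.473,-.161,.070],(-.085,-.996))
c=get_calibration("wrist"); im=read_camera("wrist")[:,:,::-1]; cv2.imwrite("pics/w16.png",im)
E
```

```text
t: 10.67
ee_pos: [0.4768, -0.1558, 0.1371]
orientation: [1.259, 1.175, -1.268]
wrist_force: [-0.9, 0.6, -0.6]
width: 0.0515
t 10.67 tcp [ 0.4768 -0.1558  0.1371] w 0.05145611614031381 F [-0.8912  0.6229 -0.5828]
 toolx [-0.0049 -0.0028 -1.    ] y [ 0.9973 -0.0739 -0.0046] z [-0.0739 -0.9973  0.0032]
 shift units [ 1.6784 -0.0774  0.1304]
 turn deg 0.6402584172800324
```

View pics/w16.png

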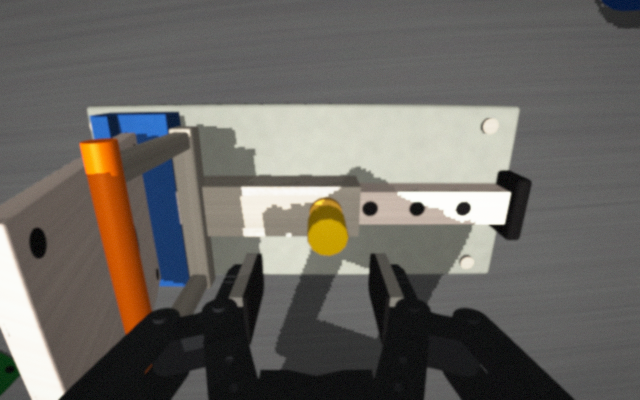

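```bash
python3 - <<'E'
from h import *
c=get_calibration("wrist")
k=onz("wrist",[(327.5,236)],.086,c);print(k);goto(np.r_[k[0,:2],.070],(-.085,-.996))
E
```

```text
[[ 0.4735 -0.1633  0.086 ]]
t 10.72 tcp [ 0.4777 -0.1562  0.139 ] w 0.05122411008929391 F [-0.9812  0.8432 -0.1905]
 toolx [-0.003  -0.0036 -1.    ] y [ 0.9973 -0.0737 -0.0027] z [-0.0737 -0.9973  0.0038]
 shift units [ 1.725  -0.0863  0.1796]
 turn deg 0.6498478950562245
```

```bash
python3 -m crank '[0.5,-0.08,0.17,0.6,60,0.5,0,0,0,60,0.4,0,0,0,60,0.2,0,0,0,60,0,0,0,0,60]'
python3 - <<'E'
from h import *
goto([.4735,-.163,.070],(-.085,-.996))
c=get_calibration("wrist"); im=read_camera("wrist")[:,:,::-1]; cv2.imwrite("pics/w17.png",im)
E
```

```text
t: 11.13
ee_pos: [0.4818, -0.1628, 0.0823]
orientation: [1.265, 1.155, -1.263]
wrist_force: [-0.7, -0.6, 0.6]
width: 0.051
t 11.13 tcp [ 0.4818 -0.1628  0.0823] w 0.05102608390244177 F [-0.6717 -0.6043  0.5862]
 toolx [ 0.011  -0.0101 -0.9999] y [ 0.9968 -0.0784  0.0118] z [-0.0785 -0.9969  0.0092]
 shift units [ 0.3041 -0.2096  0.0176]
 turn deg 0.3728505987400272
```

View pics/w17.png

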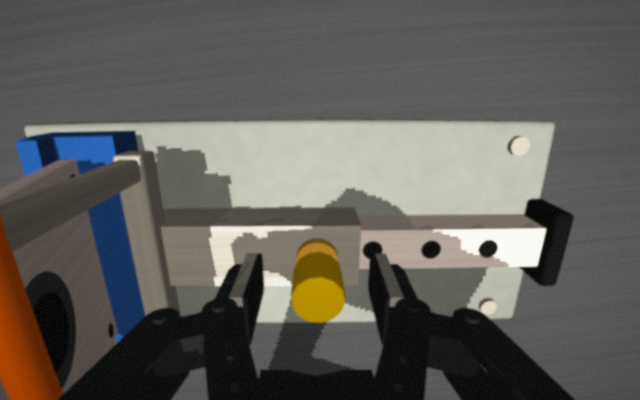

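The knob at columns 291–344 is centred between the jaws. I need about 8 mm in −y and 12 mm down, and then I can close.

```bash
python3 - <<'E'
from h import *
c=get_calibration("wrist"); k=onz("wrist",[(318,297)],.086,c);print(k)
E
python3 -m crank '[0.15,-0.2,0,0.3,60,0.15,0,0,0,60,0,0,0,0,60]'
python3 - <<'E'
from h import *
goto([.4735,-.163,.070],(-.085,-.996))
E
```

```text
[[ 0.4741 -0.1635  0.086 ]]
t: 11.43
ee_pos: [0.4774, -0.1637, 0.0748]
orientation: [1.269, 1.143, -1.261]
wrist_force: [-0.1, -0.1, -0.7]
width: 0.0511
t 11.43 tcp [ 0.4774 -0.1637  0.0748] w 0.05114764699752785 F [-0.1055 -0.0516 -0.6862]
 toolx [ 0.0199 -0.0148 -0.9997] y [ 0.9963 -0.0827  0.0211] z [-0.083  -0.9965  0.0131]
 shift units [ 0.1172 -0.102  -0.0106]
 turn deg 0.1156019593822083
```

```bash
python3 -m crank '[0.1,-0.1,0,0,60,0,0,0,0,35,0,0,0,0,15,0,0,0,0,10,0,0,0,0,10]' 60
python3 -m crank '[0,0,0,0,10]'
python3 - <<'E'
from h import *
goto([.4735,-.163,.070],(-.085,-.996))
im=read_camera("wrist")[:,:,::-1]; cv2.imwrite("pics/w18.png",im)
E
```

```text
t: 11.85
ee_pos: [0.4739, -0.163, 0.0721]
orientation: [1.272, 1.142, -1.26]
wrist_force: [0.5, -1.6, -2.7]
width: 0.0244
t: 11.93
ee_pos: [0.474, -0.163, 0.0721]
orientation: [1.272, 1.141, -1.26]
wrist_force: [-0.0, 0.5, -1.1]
width: 0.0241
t 11.93 tcp [ 0.474  -0.163   0.0721] w 0.02410195509913076 F [-0.023   0.5073 -1.0873]
 toolx [ 0.0226 -0.014  -0.9996] y [ 0.9962 -0.0841  0.0237] z [-0.0844 -0.9964  0.0121]
 shift units [ 0.0523 -0.0125 -0.0001]
 turn deg 0.038576845097614366
```

View pics/w18.png

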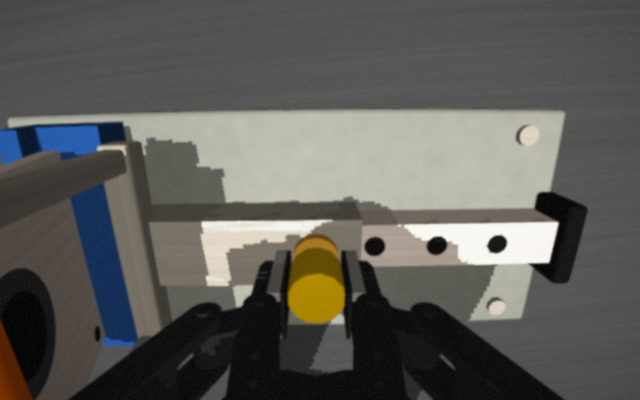

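The knob is gripped with the pin home at TCP z = 0.0721. I'll raise it about 15 mm.

```bash
python3 -m crank '[-0.15,0,0,0,10,-0.15,0,0,0,10,-0.08,0,0,0,10]' 90
python3 - <<'E'
from h import *
goto([.474,-.163,.0871],(-.085,-.996))
im=read_camera("wrist")[:,:,::-1]; cv2.imwrite("pics/w19.png",im); goto([.474,-.163,.0871])
E
```

```text
t: 12.23
ee_pos: [0.4738, -0.1629, 0.0864]
orientation: [1.273, 1.141, -1.26]
wrist_force: [3.0, -0.5, -7.6]
width: 0.0234
t 12.23 tcp [ 0.4738 -0.1629  0.0864] w 0.023365528572076206 F [ 2.9882 -0.5145 -7.5872]
 toolx [ 0.0232 -0.0139 -0.9996] y [ 0.9961 -0.0845  0.0243] z [-0.0848 -0.9963  0.0119]
 shift units [-0.0179  0.006   0.0012]
 turn deg 0.01289309709261446
t 12.28 tcp [ 0.4738 -0.163   0.0867] w 0.02359583141541739 F [ 1.9026 -0.4891 -7.4348]
 toolx [ 0.0233 -0.014  -0.9996] y [ 0.9961 -0.0845  0.0244] z [-0.0848 -0.9963  0.0119]
 shift units [-0.0094  0.0051  0.0009]
```

View pics/w19.png

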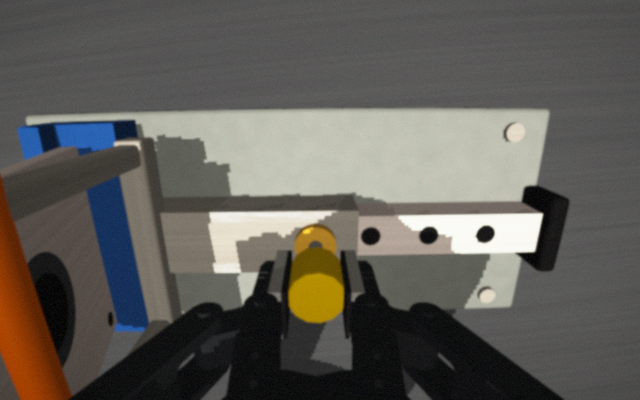

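The pin is up about 14 mm, and the spring force of 7.4 N agrees with that. Now I'll slide out slowly.

```bash
python3 -m crank '[-0.02,0,0.1,0,10,0,0,0.1,0,10,0,0,0.1,0,10]'
python3 - <<'E'
from h import *
goto([.4738-.085*.036,-.163-.0359,.0871],(-.085,-.996))
E
```

```text
t: 12.53
ee_pos: [0.4729, -0.1736, 0.0869]
orientation: [1.275, 1.142, -1.257]
wrist_force: [4.3, 0.7, -7.2]
width: 0.023
t 12.53 tcp [ 0.4729 -0.1736  0.0869] w 0.023046207198507012 F [ 4.2546  0.7133 -7.2134]
 toolx [ 0.0244 -0.0111 -0.9996] y [ 0.9961 -0.0841  0.0253] z [-0.0843 -0.9964  0.009 ]
 shift units [ 0.0018 -0.0014  0.6346]
 turn deg 0.04077312023348408
```

```bash
python3 -m crank '[0,0,0.12,0,10,0,0,0.12,0,10,0,0,0.12,0,10,0,0,0.1,0,10]'
python3 - <<'E'
from h import *
goto([.4738-.085*.036,-.163-.0359,.0871],(-.085,-.996))
E
python3 look.py 20
```

```text
t: 12.87
ee_pos: [0.4714, -0.1937, 0.0864]
orientation: [1.276, 1.143, -1.257]
wrist_force: [5.6, 1.5, -7.9]
width: 0.0238
t 12.87 tcp [ 0.4714 -0.1937  0.0864] w 0.023813072184954563 F [ 5.6361  1.5418 -7.8874]
 toolx [ 0.0248 -0.0103 -0.9996] y [ 0.9961 -0.0844  0.0256] z [-0.0847 -0.9964  0.0081]
 shift units [-0.017  -0.0049  0.1319]
 turn deg 0.020598390842093032
```

View pics/m20.png

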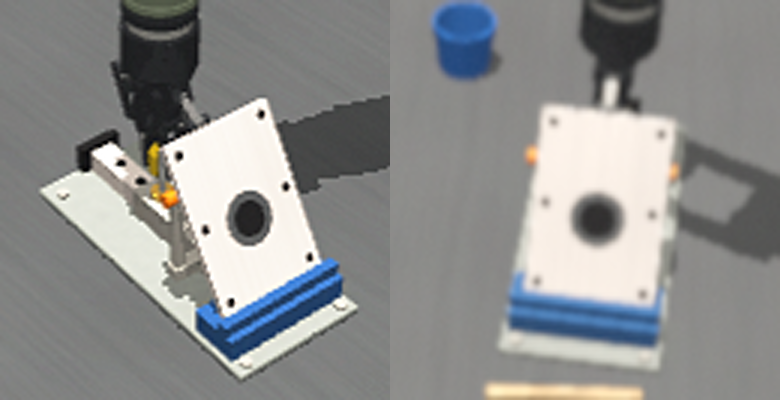

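View pics/w20.png

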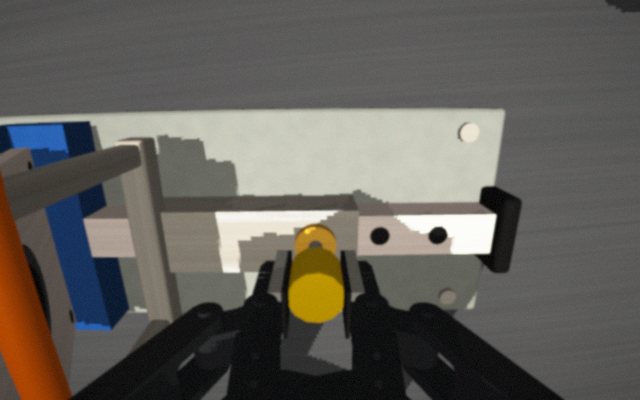

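Two holes remain visible ahead of the section, and the plate follows. I need another 5 mm, then I'll lower the pin.

```bash
python3 -m crank '[0,0,0.08,0,10,0,0,0.06,0,10,0,0,0,0,10]'
python3 - <<'E'
from h import *
goto([.4738-.085*.036,-.163-.0359,.0721],(-.085,-.996))
E
```

```text
t: 13.27
ee_pos: [0.4709, -0.2001, 0.0866]
orientation: [1.276, 1.142, -1.257]
wrist_force: [4.2, -0.3, -8.0]
width: 0.0233
t 13.27 tcp [ 0.4709 -0.2001  0.0866] w 0.023313666462145128 F [ 4.2177 -0.287  -8.0403]
 toolx [ 0.025  -0.0111 -0.9996] y [ 0.9961 -0.0847  0.0259] z [-0.085  -0.9963  0.0089]
 shift units [ 0.3631 -0.0169 -0.0317]
 turn deg 0.0014034980868018517
```

```bash
python3 -m crank '[0.06,0,-0.03,0,10,0.1,0,0,0,10,0.1,0,0,0,10]'
python3 - <<'E'
from h import *
goto([.4738-.085*.036,-.163-.0359,.0721],(-.085,-.996))
E
```

```text
t: 13.52
ee_pos: [0.4711, -0.1995, 0.0776]
orientation: [1.275, 1.142, -1.258]
wrist_force: [0.5, 3.8, 1.6]
width: 0.0231
t 13.52 tcp [ 0.4711 -0.1995  0.0776] w 0.023113403399868098 F [0.4827 3.8416 1.6373]
 toolx [ 0.0241 -0.012  -0.9996] y [ 0.9961 -0.0845  0.0251] z [-0.0848 -0.9964  0.0099]
 shift units [ 0.1372 -0.0143 -0.0154]
 turn deg 0.014760536321182805
```

```bash
python3 -m crank '[0.08,0,-0.03,0,10,0.07,0,0,0,10]'
python3 - <<'E'
from h import *
goto([.4738-.085*.036,-.163-.0359,.0721],(-.085,-.996))
E
```

```text
t: 13.68
ee_pos: [0.4713, -0.1989, 0.0719]
orientation: [1.273, 1.141, -1.259]
wrist_force: [-4.8, 2.8, 24.8]
width: 0.0231
t 13.68 tcp [ 0.4713 -0.1989  0.0719] w 0.023071661430463387 F [-4.8266  2.8069 24.8203]
 toolx [ 0.0238 -0.0138 -0.9996] y [ 0.9962 -0.0838  0.0249] z [-0.0841 -0.9964  0.0118]
 shift units [-0.006  -0.0142  0.0005]
 turn deg 0.05450520645015237
```

```bash
python3 -m crank '[-0.01,0,0,0,10,0,0,0,0,10]' 
python3 - <<'E'
from h import *
goto([.4738-.085*.036,-.163-.0359,.0721],(-.085,-.996))
E
python3 look.py 21
```

```text
t: 13.85
ee_pos: [0.4711, -0.1989, 0.0722]
orientation: [1.272, 1.141, -1.259]
wrist_force: [1.6, -0.4, -1.9]
width: 0.0231
t 13.85 tcp [ 0.4711 -0.1989  0.0722] w 0.023140313675461075 F [ 1.5701 -0.4207 -1.9153]
 toolx [ 0.0231 -0.0138 -0.9996] y [ 0.9962 -0.0836  0.0242] z [-0.0839 -0.9964  0.0118]
 shift units [ 0.0023 -0.0098  0.0016]
 turn deg 0.06209556702509289
```

View pics/w21.png

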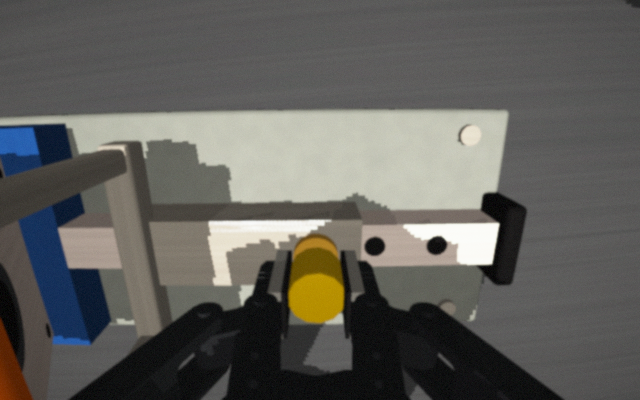

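View pics/m21.png

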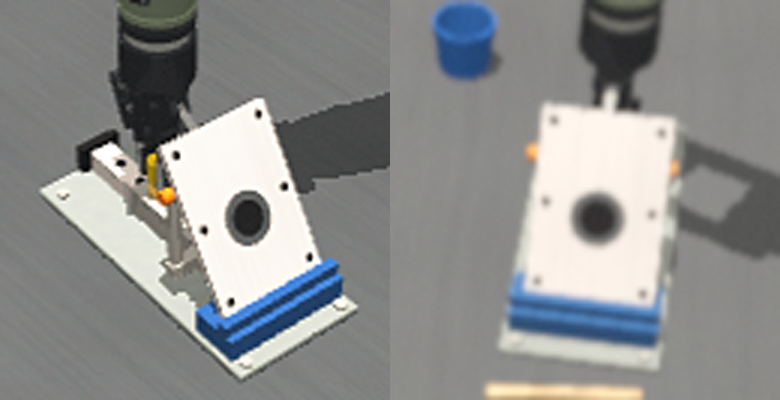

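```bash
python3 -m crank '[0.03,0,0,0,10,0.02,0,0,0,10]' 
python3 - <<'E'
from h import *
goto([.4738-.085*.036,-.163-.0359,.0721],(-.085,-.996))
E
python3 look.py 22
```

```text
t: 14.17
ee_pos: [0.4713, -0.1989, 0.0721]
orientation: [1.272, 1.142, -1.259]
wrist_force: [-2.8, 1.3, 5.0]
width: 0.0235
t 14.17 tcp [ 0.4713 -0.1989  0.0721] w 0.023450318114025436 F [-2.8012  1.298   4.9672]
 toolx [ 0.0222 -0.0133 -0.9997] y [ 0.9962 -0.0835  0.0233] z [-0.0838 -0.9964  0.0114]
 shift units [-0.0002 -0.0129  0.0007]
 turn deg 0.07180799135610534
```

View pics/s22.png

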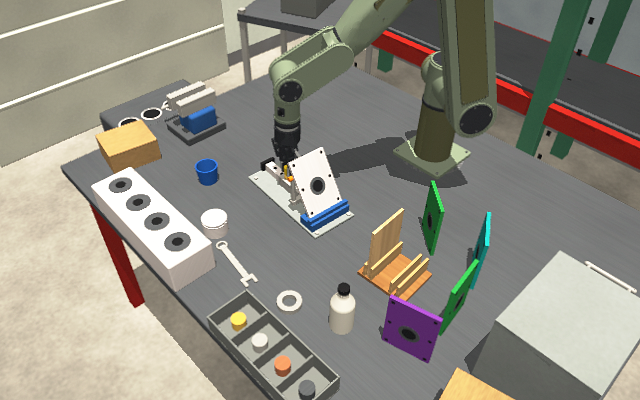

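View pics/d22.png

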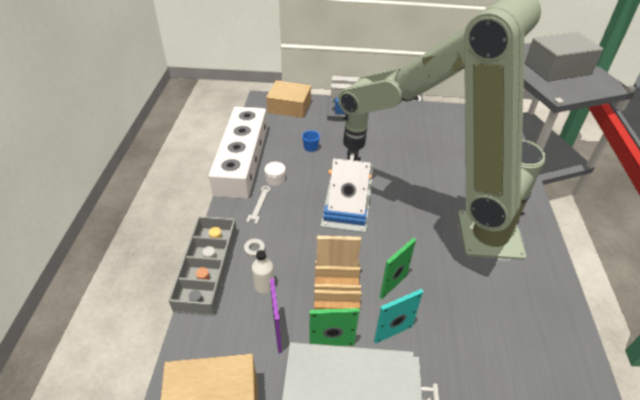

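The pin is home: TCP z is 0.0721, the same as before the pull, and the arm is pressing down lightly at about 5 N. The plate leans on the rung at (318,185) in the scene view, and the board and the other things are where they were. I'm handing the job in.

```bash
python3 -c "
from bench import *
print(close_job())"
```

```text
the job is handed in; nothing more can be done
None
```

The job is handed in at about 14.2 s on the robot's clock. The plate leans back on the rung, and the pin is down in the next hole with the gripper still holding the yellow knob. `close_job()` gives no verdict, so this rests on my own checks.

**What I did:** I took the aluminium plate from the rack, stood its foot on the blue ledge just inside the lip, and tipped its top back onto the orange rung before letting go. Then I gripped the knob, raised it about 14–15 mm, slid the section out by one hole and lowered the pin.

**What the last checks showed:**
- **Slide distance:** it came to 36 mm measured at the tool, and the wrist picture shows two free holes where there were three.
- **Pin home:** the tool height with the pin down is 0.0721 m, the same as before pulling. The arm presses down lightly, with about 5 N measured.
- **Plate and surroundings:** the scene and side pictures show the plate lying back further on the rung, with its foot behind the lip. The board and the other things look unmoved.

**What disagreed or went unchecked:**
- An early wrist picture, taken while the arm was still settling, put the stand about 4–5 mm off. I corrected this from settled pictures before placing the plate.
- The tool drifted about 3° off vertical while carrying the plate. Most of that was gone by the time the plate was set down.
- While lowering the pin there was side contact of about 4 N in the hole, and about 25 N as it bottomed. I eased both off.
- I did not test the lock by pushing the section sideways.

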